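Load the casting nest, bleed the lift down slowly and cover the curing well

TASK

Seat every cast block flat and square in a pocket of its own shape in the raised white nest of the curing well. Then crack the release valve open just a fraction of a turn, so that the loaded nest sinks slowly (about 5 seconds or more, never dropping) all the way to the bottom, and turn the valve fully shut again. Finally lay the cover squarely and flat on the rim of the well so that it is closed all round, and let go; do not knock over the bottle or the jar standing nearby.

Things in the scene. Friction and masses are not known exactly. Their poses are not given: they have to be found in the camera images.
- rim_center (a point): Curing well: a grey square box, fixed on the table, 170 x 170 mm outside, 154 x 154 mm inside, open on top, walls 8 mm thick, rim 68 mm above the table. This point is the centre of its mouth at rim height; its axes are parallel to the walls. The valve block stands outside the wall on its -y side.
- nest (a joint): How far the nest has sunk, in m: 0 = fully raised, 0.050 = at the bottom. The nest is a white square plate, 148 x 148 x 16 mm, on a hydraulic ram inside the well, with two rectangular and two round pockets, each 10 mm deep. Its top is 81 mm above the table when fully raised, 31 mm when down. With the valve shut it holds firmly against presses of up to 15 N; it starts 0 to 6 mm down. It cannot be pumped up again.
- pocket_bar_a (a point): Centre of the floor of one rectangular pocket, 39.5 mm along this point's x by 61.5 mm along its y, 10 mm deep, edges chamfered 1.5 mm. Moves with the nest; x, y are parallel to those of rim_center, in which it lies at (+36, +36) mm.
- pocket_bar_b (a point): The same for the other rectangular pocket, at (-36, -36) mm. Either bar may go in either.
- pocket_disc_a (a point): Centre of the floor of one round pocket, 44 mm in diameter, 10 mm deep, edge chamfered 1.5 mm, at (-36, +36) mm. Moves with the nest.
- pocket_disc_b (a point): The same for the other round pocket, at (+36, -36) mm. Either disc may go in either.
- valve (a joint): Release valve angle in rad: 0 = shut (end stop), growing anticlockwise seen from above, 1.5 = wide open (end stop). Starts between 0 and 0.1, stays where left; 0.3 N m turns it. Below 0.15 the nest is held. With three blocks loaded it sinks at about 4 mm/s at 0.25, 5 at 0.35, 6.5 at 0.45 (four blocks: 1 mm/s more); from about 0.75 on it drops faster than 12 mm/s: too fast.
- valve_grip (a point): Centre of the valve's T-bar handle: a black bar 56 mm long (along this point's x), 12 mm wide (y) and 22 mm high, level, turning about the vertical axis through this point, 100 mm above the table. Below it are only the 20 mm hub and the valve block (top of its nut 70 mm above the table). At valve 0 the bar is parallel to the x axis of rim_center; it lies at (0, -130) mm from there.
- cover: Square flat aluminium cover, 178 x 178 x 5 mm, 0.28 to 0.46 kg, with a black cylindrical knob on its middle. Origin: centre of its underside; z up. It may lie any of the four ways round.
- cover_knob (a point): Middle of the cover's knob: 26 mm in diameter, from 9 to 35 mm above the cover's underside; this point is 22 mm above it.
- bar_1: Cast bar, a soap-like rectangular block 36 x 58 x 25 mm (x, y, z), 60 g. Origin: centre of its underside. Absent (None) in some runs; when None while nothing is held, it is absent.
- bar_2: Cast bar, a soap-like rectangular block 36 x 58 x 25 mm (x, y, z), 60 g. Origin: centre of its underside. Absent (None) in some runs; when None while nothing is held, it is absent.
- disc_1: Cast disc, a soap-like round block 41 mm in diameter and 21 mm high, 60 g. Origin: centre of its underside. Absent (None) in some runs.
- disc_2: Cast disc, a soap-like round block 41 mm in diameter and 21 mm high, 60 g. Origin: centre of its underside. Absent (None) in some runs.
- bottle_loose: Bystander: small brown dropper bottle, 31 mm in diameter, 62 mm high, standing behind the well. Origin: centre of its underside, z up.
- jar_loose: Bystander: small jar with a white lid, 47 mm in diameter, 54 mm high, standing behind the blocks. Origin: centre of its underside, z up.
Mind the look-alikes: they are no part of the job. What is shaped like the disc_1 but red is not meant.

How it is judged:
By the outcome, as a careful person would: the job done as asked, in the order asked, and still so for the second after the job is handed in, with the robot touching nothing.
Of bar_1, bar_2, disc_1, disc_2 only 3 to 4 are there at a start; the rules pass over those that are not, and their reading is None.
At some moment in a run one of cover may be knocked a few centimetres aside while the robot is not near it.
Once in a run the grip may slacken for a moment while it holds something.
It also fails if it takes over 210 s, if anything falls off the work surface, if the arm or the gripper's body presses on something with over 40 N, if the wrist force passes 120 N, or if a joint passes its speed limit or range.

ROBOT

A 7-joint arm with a two-finger parallel gripper is mounted at the origin on a cart in front of the work surface, level with it; the furniture and walls round the work are solid. World frame = base frame: x ahead of the robot, y to its left, z up, the work surface at z = 0. Lengths are in m, angles in degrees, forces in N, time in s.
With the tool pointing down it reaches from about 0.4 to 0.875 m from the base axis. Payload 4.4 kg.
Tool frame: the origin (TCP) lies midway between the tips of the shut fingers; the grasp point (between the pads) lies 19 mm behind it; z points along the fingers, y is the line along which they close (so a half turn about z gives the same grasp; the last joint's range is limited). The gripper opens to 85 mm and grips with 20 to 120 N. Pads are 22 mm wide; open, the fingers measure 114 mm over their backs; the gripper's body (76 mm by 85 mm) begins 54 mm behind the grasp point. The pads swing forward as they close: fully open they stand 13 mm farther back than shut.
Start: joints at [64.24, 36.005, 2.206, 86.941, -1.547, 57.084, -1.146], TCP at [0.243, -0.603, 0.231] pointing down, gripper open.
Joint ranges: [-175.42, 175.42], [-21.48, 121.26], [-71.46, 75.88], [10.55, 141.38], [-63.04, 243.04], [13.31, 113.54], [-168.57, 168.57]. Speed limits (degrees/s): [147.25, 147.25, 180, 180, 180, 180, 180].

INTERFACE

Orientations are given as [roll, pitch, yaw] about the fixed x, y, z axes, in that order (R = Rz(yaw) Ry(pitch) Rx(roll)).
In Python, from station import robot gives the robot as it stands.
- The arm moves only by the tool step_arm, never from a script. Its argument "moves" is a list of rows, each a list of 4 numbers: the shift along the tool's x, y, z in mm, then the turn about the tool's z in degrees. In form: [[x, y, z, turn], ...]. A call has 1 to 8 rows; each row shifts and turns the commanded pose from where the row before left it, along the tool's axes as they then stand; what a row does not reach is not made up. A row lasts 1/8 s, in which the tool goes at most 62.5 mm and 10.7 degrees, less where a joint would pass 70% of its speed; a pose out of reach is approached as far as the arm can. A call is refused whole if a number of a shift passes 62.5 or a number of a turn 10.7, either way. A call with a gripper value outside its range is refused whole. "fingers" is the finger opening in mm, from 0 to 85.4, set as the call begins (left out, the last holds). The fingers move at their own pace and stop on an object; "grip_force" is the grip in N (left out, the last holds). Time passes only in rows, so rows that do not move let the fingers close. It gives the time, the measured TCP pose, the force, the opening and the grip force at its end, in the units of the state.
- robot.observe(): the state, without advancing time (a new reading comes with each control period).
- robot.read_camera(name): name is "side" or "top"; returns the picture (480x640x3 uint8, red, green, blue); there is no depth.
- robot.camera_model(name): a dict with "mtx" (3x3 intrinsics, pixels), "extrinsics" (4x4, takes a point from camera to world coordinates). Camera axes: x right, y up, looking along -z (the intrinsics and any distortion apply to the point x, -y, -z); pixel columns grow to the right and rows downward; lengths in m; the calibration is good to about 2 mm. A picture is of the moment at which its call begins. camera_model takes no time and is no camera call.
- robot.sign_off(): hands the job in; it is judged then, once.
The state is a dict: "time_s": time; "joint_pos": joint angles; "joint_velocities": joint speeds; "effort": joint torques, N m; "eef_pos": TCP position; "orientation": TCP orientation; "force": force on the tool from outside, world axes, zero at the start; "torque": the same for the moment, N m; "width": finger opening in m; "grip_force": force on a finger pad.
Only numpy, scipy, OpenCV 4.12 (cv2) and the standard library are available. Lean on these libraries where they do the work, as an engineer would, in place of code of your own. Each camera call takes 0.05 s, during which the arm holds its last target. There are 200 camera calls.

## Working session

There is one attempt and no reset: what is moved stays moved. The work goes in short steps, Python scripts to look and compute and a tool call to move; the robot and the scene stay as the last step left them, time stands still between calls to the robot, and variables do not carry over. Pictures are saved under pics/ and viewed, at most 14 in all, crops included, and the job is handed in when it is done.

Besides the shell and the picture viewer there is one more tool, called after "Emit:" as name(argument=value, ...), one argument or row to a line, values as JSON. step_arm: Moves the arm, as the interface text tells. Its arguments: {"type":"object","properties":{"moves":{"type":"array","items":{"type":"array","items":{"type":"number"}}},"fingers":{"type":"number"},"grip_force":{"type":"number"}},"required":["moves"]}

```bash
mkdir -p pics; ls
python3 - <<'E'
from station import robot
import cv2,numpy as np
np.set_printoptions(precision=4,suppress=True)
s=robot.observe();print(s)
for n in("side","top"):
    im=robot.read_camera(n);cv2.imwrite(f"pics/{n}0.png",im[:,:,::-1]);m=robot.camera_model(n);print(n,m)
E
```

```text
pics
{'time_s': 0.0, 'joint_pos': array([64.2393, 36.0581,  2.2032, 86.9965, -1.5496, 57.082 , -1.1472]), 'joint_velocities': array([-0.0799, -0.0339, -0.1355,  0.0057,  0.0295, -0.0653,  0.0435]), 'effort': array([ -0.0001, -56.3405,   1.2261, -19.345 ,   0.011 ,   0.0107,
        -0.    ]), 'eef_pos': array([ 0.2432, -0.6021,  0.2304]), 'orientation': array([-179.8931,   -0.0004,   21.9874]), 'force': array([ 0.2447,  0.8469, -0.0024]), 'torque': array([ 0.0524, -0.0131,  0.0147]), 'grip_force': 0.0, 'width': 0.08532213346372808}
side {'mtx': array([[434.7077,   0.    , 322.8785],
       [  0.    , 434.7077, 236.16  ],
       [  0.    ,   0.    ,   1.    ]]), 'extrinsics': array([[ 1.    , -0.0019,  0.0026,  0.5077],
       [ 0.0032,  0.6224, -0.7827, -0.5973],
       [-0.0001,  0.7827,  0.6225,  0.6275],
       [ 0.    ,  0.    ,  0.    ,  1.    ]])}
top {'mtx': array([[457.7103,   0.    , 318.8006],
       [  0.    , 457.7103, 244.8806],
       [  0.    ,   0.    ,   1.    ]]), 'extrinsics': array([[ 0.0693,  0.9673, -0.2441,  0.3234],
       [-0.9976,  0.0664, -0.02  ,  0.0611],
       [-0.0032,  0.2449,  0.9696,  0.9625],
       [ 0.    ,  0.    ,  0.    ,  1.    ]])}
```

View pics/top0.png

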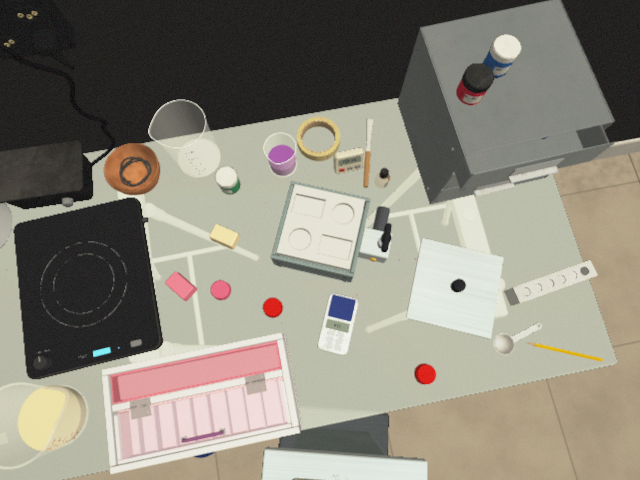

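View pics/side0.png

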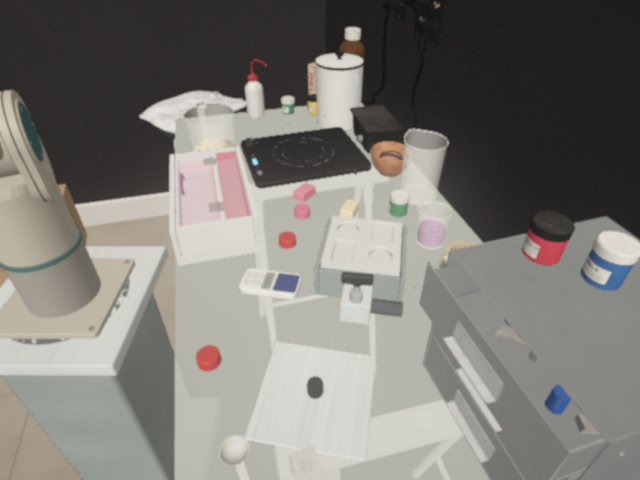

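```bash
cat > h.py <<'E'
from station import robot
import cv2,numpy as np
np.set_printoptions(precision=4,suppress=True)
def ray(n,u,v):
    m=robot.camera_model(n);K=m["mtx"];E=np.array(m["extrinsics"])
    d=np.array([(u-K[0,2])/K[0,0],-(v-K[1,2])/K[1,1],-1.]);return E[:3,3],E[:3,:3]@d
def p2w(n,u,v,z):
    o,d=ray(n,u,v);return (o+d*(z-o[2])/d[2])[:2]
def w2p(n,p):
    m=robot.camera_model(n);K=m["mtx"];E=np.array(m["extrinsics"])
    c=E[:3,:3].T@(np.array(p)-E[:3,3]);return np.array([K[0,2]+K[0,0]*c[0]/-c[2],K[1,2]+K[1,1]*c[1]/c[2]])
def crop(n,name,x0,y0,x1,y1,s,im=None):
    im=robot.read_camera(n) if im is None else im
    cv2.imwrite("pics/"+name,cv2.resize(im[y0:y1,x0:x1,::-1],None,fx=s,fy=s,interpolation=cv2.INTER_CUBIC))
def go(pos,yaw):
    """remaining shift in tool axes mm, turn deg (tool pointing down)"""
    s=robot.observe();R=__import__('scipy.spatial.transform',fromlist=['Rotation']).Rotation.from_euler('xyz',s["orientation"],degrees=True)
    d=R.inv().apply(np.array(pos)-s["eef_pos"])*1000
    t=-(yaw-s["orientation"][2]);t=(t+90)%180-90
    return d,t
E
python3 - <<'E'
from h import *
im=cv2.imread("pics/top0.png")[:,:,::-1]
crop("top","t1.png",160,170,410,330,3.2,im)
crop("top","t2.png",400,230,510,340,5,im)
h=cv2.cvtColor(im.copy(),cv2.COLOR_RGB2HSV)
for nm,(u,v) in dict(ybar=(224,236),pbar=(181,286),pdisc=(221,290),red=(272,307)).items():
    print(nm,h[v,u],p2w("top",u,v,0.023))
E
```

```text
ybar [ 24  72 240] [0.5655 0.2832]
pbar [176 111 237] [0.4527 0.3593]
pdisc [174 133 232] [0.4501 0.2756]
red [  0 219 221] [0.4225 0.1671]
```

View pics/t1.png

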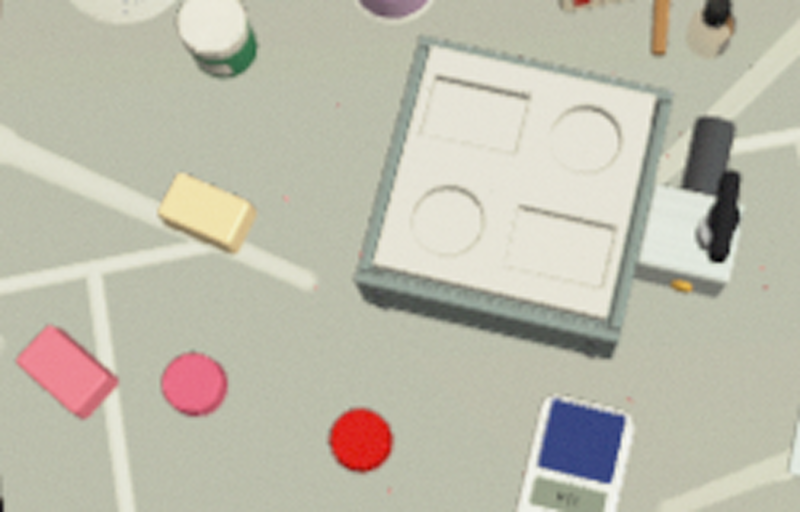

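View pics/t2.png

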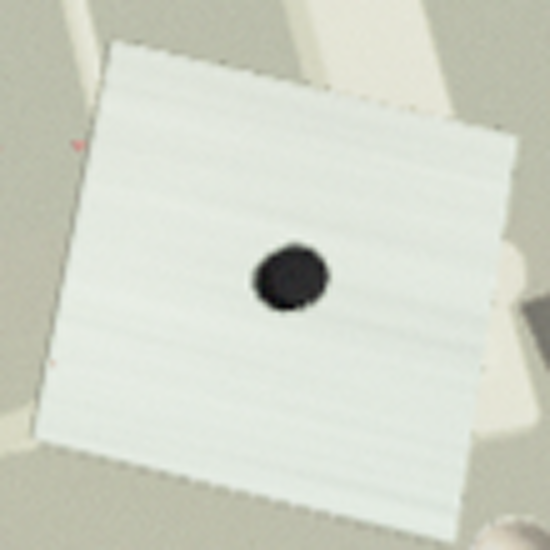

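```bash
cat >> h.py <<'E'
from scipy.optimize import minimize
def box(a,b,z0,z1): return np.array([[i*a/2,j*b/2,z] for i in(-1,1) for j in(-1,1) for z in(z0,z1)])
def cyl(r,z0,z1): return np.array([[r*np.cos(t),r*np.sin(t),z] for t in np.linspace(0,2*np.pi,40) for z in(z0,z1)])
def proj(n,pts,x,y,yaw):
    c,s=np.cos(yaw),np.sin(yaw);return np.array([w2p(n,[x+c*p[0]-s*p[1],y+s*p[0]+c*p[1],p[2]]) for p in pts])
def fit(n,mask,pts,x0):
    ys,xs=np.nonzero(mask);ox,oy=xs.min()-8,ys.min()-8;S=8;w,h=np.ptp(xs)+17,np.ptp(ys)+17
    M=cv2.resize(mask[oy:oy+h,ox:ox+w].astype(np.float32),None,fx=S,fy=S,interpolation=cv2.INTER_LINEAR)>.5
    def cost(q):
        P=((proj(n,pts,q[0]/1e3,q[1]/1e3,np.radians(q[2]))-[ox,oy]+.5)*S).astype(np.int32)
        I=np.zeros(M.shape,np.uint8);cv2.fillConvexPoly(I,cv2.convexHull(P),1)
        return (I.astype(bool)^M).sum()/M.sum()
    best=None
    for dy in(0,-40,40):
        q0=np.array([x0[0]*1e3,x0[1]*1e3,x0[2]+dy])
        r=minimize(cost,q0,method='Nelder-Mead',options=dict(initial_simplex=[q0,q0+[8,0,0],q0+[0,8,0],q0+[0,0,10]]))
        if best is None or r.fun<best.fun:best=r
    return best.x,best.fun
def seg(im,u,v,tol,r=45):
    h=cv2.cvtColor(np.ascontiguousarray(im),cv2.COLOR_RGB2LAB).astype(int);d=np.hypot(h[...,1]-h[v,u,1],h[...,2]-h[v,u,2])
    m=(d<tol).astype(np.uint8);_,l=cv2.connectedComponents(m);m=(l==l[v,u]).astype(np.uint8);return m
BAR=box(.036,.058,0,.025);DISC=cyl(.0205,0,.021)
def well_fit(corners,half,z,n="top"):
    W=np.array([p2w(n,*c,z) for c in corners])   # order: (+x+y),(+x-y),(-x-y),(-x+y)
    L=np.array([[1,1],[1,-1],[-1,-1],[-1,1]])*half;c=W.mean(0);A=W-c
    th=np.arctan2((L[:,0]*A[:,1]-L[:,1]*A[:,0]).sum(),(L*A).sum());R=np.array([[np.cos(th),-np.sin(th)],[np.sin(th),np.cos(th)]])
    return c,np.degrees(th),np.linalg.norm(W-(L@R.T+c),axis=1)*1e3
E
python3 - <<'E'
from h import *
im=cv2.imread("pics/top0.png")[:,:,::-1]
for nm,(u,v),g,pts,tol in (("ybar",(224,236),(.565,.283,-20),BAR,14),("pbar",(181,286),(.453,.359,50),BAR,22),("pdisc",(221,290),(.45,.276,0),DISC,22)):
    m=seg(im,u,v,tol);print(nm,m.sum(),*fit("top",m,pts,g))
f=lambda L:[(x/3.2+160-.35,y/3.2+170-.35) for x,y in L]
print("rim",well_fit(f([(421,38),(670,95),(617,333),(359,277)]),.085,.068))
for z in(.081,.078,.075):print("plate",z,well_fit(f([(430,47),(658,95),(613,316),(375,267)]),.074,z))
g=[(x/5+400-.4,y/5+230-.4) for x,y in [(113,41),(518,135),(457,541),(36,438)]]
print("cover",well_fit(g,.089,.005)); print("knobtop",p2w("top",291/5+400,277/5+230,.03))
print("Tbar", [p2w("top",x/3.2+160,y/3.2+170,.111) for x,y in((732,175),(718,258))])
E
```

```text
ybar 488 [568.0987 284.6012 -22.6654] 0.11026018969495001Traceback (most recent call last):
  File "<stdin>", line 4, in <module>
  File "h.py", line 36, in fit
    r=minimize(cost,q0,method='Nelder-Mead',options=dict(initial_simplex=[q0,q0+[8,0,0],q0+[0,8,0],q0+[0,0,10]]))
    res = _minimize_neldermead(fun, x0, args, callback, bounds=bounds,
                               **options)
    fxe = func(xe)
    fx = function(np.copy(x), *(wrapper_args + args))
  File "h.py", line 30, in cost
    P=((proj(n,pts,q[0]/1e3,q[1]/1e3,np.radians(q[2]))-[ox,oy]+.5)*S).astype(np.int32)
        ~~~~^^^^^^^^^^^^^^^^^^^^^^^^^^^^^^^^^^^^^^^^^^
  File "h.py", line 25, in proj
    c,s=np.cos(yaw),np.sin(yaw);return np.array([w2p(n,[x+c*p[0]-s*p[1],y+s*p[0]+c*p[1],p[2]]) for p in pts])
                                                 ~~~^^^^^^^^^^^^^^^^^^^^^^^^^^^^^^^^^^^^^^^^^^
  File "h.py", line 10, in w2p
    m=robot.camera_model(n);K=m["mtx"];E=np.array(m["extrinsics"])
ValueError: time passes only in moves, steps and waits
```

```bash
sed -i 's/robot.camera_model(n)/CM[n]/' h.py; sed -i '3i CM={n:robot.camera_model(n) for n in("top","side")}' h.py
cat > a.py <<'E'
from h import *
im=cv2.imread("pics/top0.png")[:,:,::-1]
for nm,(u,v),g,pts,tol in (("ybar",(224,236),(.565,.283,-20),BAR,14),("pbar",(181,286),(.453,.359,50),BAR,22),("pdisc",(221,290),(.45,.276,0),DISC,22)):
    m=seg(im,u,v,tol);print(nm,m.sum(),*fit("top",m,pts,g))
f=lambda L:[(x/3.2+160-.35,y/3.2+170-.35) for x,y in L]
print("rim",well_fit(f([(421,38),(670,95),(617,333),(359,277)]),.085,.068))
for z in(.081,.078,.075):print("plate",z,well_fit(f([(430,47),(658,95),(613,316),(375,267)]),.074,z))
g=[(x/5+400-.4,y/5+230-.4) for x,y in [(113,41),(518,135),(457,541),(36,438)]]
print("cover",well_fit(g,.089,.005)); print("knobtop",p2w("top",291/5+400,277/5+230,.03))
print("Tbar", [p2w("top",x/3.2+160,y/3.2+170,.111) for x,y in((732,175),(718,258))])
E
python3 a.py
```

```text
ybar 488 [568.0987 284.6012 -22.6654] 0.11026018969495001
pbar 483 [455.4799 363.8428 148.1877] 0.16022403522403522
pdisc 297 [451.5607 279.4509   4.9786] 0.18752633796881585
rim (array([0.5866, 0.0775]), np.float64(-9.148136725308076), array([3.5074, 5.2176, 5.4349, 4.0232]))
plate 0.081 (array([0.5855, 0.0761]), np.float64(-8.363425674534957), array([0.6204, 0.9469, 1.1392, 0.9763]))
plate 0.078 (array([0.5864, 0.0761]), np.float64(-8.36342567453495), array([0.9619, 1.0058, 1.213 , 1.3095]))
plate 0.075 (array([0.5873, 0.0762]), np.float64(-8.363425674534946), array([1.3122, 1.1748, 1.3781, 1.6536]))
cover (array([ 0.4941, -0.2132]), np.float64(-9.767884027498866), array([1.5574, 1.6472, 1.6101, 1.8635]))
knobtop [ 0.4921 -0.2111]
Tbar [array([ 0.5873, -0.0538]), array([ 0.535 , -0.0471])]
```

```bash
cat > a.py <<'E'
from h import *
def seg2(im,u,v,r=22):
    L=cv2.cvtColor(np.ascontiguousarray(im),cv2.COLOR_RGB2LAB).astype(float)[v-r:v+r,u-r:u+r]
    bg=np.median(L.reshape(-1,3),0);d=np.hypot(L[...,1]-bg[1],L[...,2]-bg[2]);c=np.median(d[r-2:r+3,r-2:r+3])
    m=(d>.42*c).astype(np.uint8);_,l=cv2.connectedComponents(m);M=np.zeros(im.shape[:2],np.uint8);M[v-r:v+r,u-r:u+r]=l==l[r,r];return M
if __name__=="__main__":
  for n in("top","side"):
    im=cv2.imread(f"pics/{n}0.png")[:,:,::-1]
    C=dict(top=((224,236),(181,286),(221,290)),side=((349,209),(304,192),(302,212)))[n]
    for nm,(u,v),g,pts in zip(("ybar","pbar","pdisc"),C,((.565,.283,-20),(.453,.359,150),(.45,.276,0)),(BAR,BAR,DISC)):
        m=seg2(im,u,v);print(n,nm,m.sum(),*fit(n,m,pts,g))
E
python3 a.py
python3 - <<'E'
from h import *
im=cv2.imread("pics/side0.png")[:,:,::-1]
crop("side","s1.png",300,200,420,330,4.6,im)
E
```

```text
top ybar 471 [567.6963 284.5169 -23.4347] 0.14701195219123506
top pbar 501 [454.7602 362.815  147.0974] 0.11888264669163545
top pdisc 315 [452.4585 279.0529  45.516 ] 0.11958680969408025
side ybar 291 [569.2482 286.324  -17.9812] 0.25763440860215053
side pbar 450 [454.3809 357.8376 156.3008] 0.4464484292465944
side pdisc 421 [452.6741 280.0757  33.1335] 0.5555720653789005
```

View pics/s1.png

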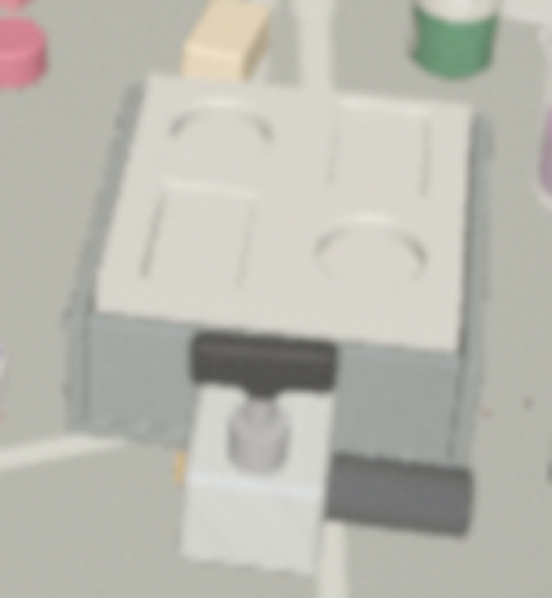

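Run:
```python
from h import *
f=lambda L:[(x/3.2+160-.35,y/3.2+170-.35) for x,y in L]
g=lambda L:[(x/4.6+300-.4,y/4.6+200-.4) for x,y in L]
for z in(.081,.079,.077,.075):
  print(z,"top",*well_fit(f([(430,47),(658,95),(613,316),(375,267)]),.074,z))
  print(z,"side",*well_fit(g([(472,105),(460,347),(96,308),(150,75)]),.074,z,"side"))
  print([p2w("side",*g([(p)])[0],z) for p in((193,337),(338,343),(193,308))][:0])
print("T side",[p2w("side",*p,.100) for p in g([(193,362),(338,366),(265,364)])],"T top",p2w("top",*f([(725,216)])[0],.108))
c,R=np.array([.5865,.0761]),None
a=np.radians(-8.4);R=np.array([[np.cos(a),-np.sin(a)],[np.sin(a),np.cos(a)]])
for n,p in dict(ba=(36,36),bb=(-36,-36),da=(-36,36),db=(36,-36),v=(0,-130)).items(): print(n,c+R@np.array(p)/1e3)
# pocket centres in images
for nm,pt,ps in(("da",(447,221),(222,143)),("db",(586,139),(371,262))):
  print(nm,p2w("top",*f([pt])[0],.076),)
print(go([.568,.2848,.08],66.8))
```

```text
0.081 top [0.5855 0.0761] -8.363425674534957 [0.6204 0.9469 1.1392 0.9763]
0.081 side [0.5859 0.0681] -8.951356917624636 [7.2183 7.0651 7.3773 7.0298]
[]
0.079 top [0.5861 0.0761] -8.363425674534952 [0.8465 0.9722 1.177  1.1968]
0.079 side [0.5862 0.0706] -8.951356917624604 [7.5371 7.3115 7.6383 7.339 ]
[]
0.077 top [0.5867 0.0761] -8.363425674534948 [1.0781 1.0518 1.2593 1.4234]
0.077 side [0.5865 0.073 ] -8.951356917624617 [7.8636 7.5707 7.9109 7.6568]
[]
0.075 top [0.5873 0.0762] -8.363425674534946 [1.3122 1.1748 1.3781 1.6536]
0.075 side [0.5867 0.0755] -8.951356917624611 [8.197  7.8417 8.1939 7.9822]
[]
T side [array([ 0.5383, -0.0516]), array([ 0.5929, -0.0536]), array([ 0.5654, -0.0526])] T top [ 0.5628 -0.0501]
ba [0.6274 0.1065]
bb [0.5456 0.0457]
da [0.5561 0.117 ]
db [0.6169 0.0352]
v [ 0.5675 -0.0525]
da [0.5566 0.1193]
db [0.6164 0.0354]
(array([ 633.3227, -700.5983,  151.654 ]), np.float64(-44.8120332567514))
```

Emit:
step_arm(
  moves=[
    [39.6, -43.8, 0, 0],
    [39.6, -43.8, 0, 0],
    [39.6, -43.8, 0, 0],
    [39.6, -43.8, 0, 0],
    [39.6, -43.8, 0, 0],
    [39.6, -43.8, 0, 0],
    [39.6, -43.8, 0, 0],
    [39.6, -43.8, 0, 0],
  ],
  fingers=70,
  grip_force=40,
)

```text
time_s: 1.1
eef_pos: [0.4064, -0.1574, 0.2313]
orientation: [180.0, -0.0, 22.0]
force: [2.4, -0.4, -0.3]
width: 0.0699
grip_force: 0.0
```

Emit:
step_arm(
  moves=[
    [39.6, -43.8, 0, 0],
    [39.6, -43.8, 0, 0],
    [39.6, -43.8, 0, 0],
    [39.6, -43.8, 0, 0],
    [39.6, -43.8, 0, 0],
    [39.6, -43.8, 0, 0],
    [39.6, -43.8, 0, 0],
    [39.6, -43.8, 0, 0],
  ],
)

```text
time_s: 2.1
eef_pos: [0.5688, 0.286, 0.2309]
orientation: [180.0, 0.0, 22.0]
force: [0.1, 0.4, 0.8]
width: 0.0699
grip_force: 0.0
```

Emit:
step_arm(
  moves=[
    [0, 0, 15, -9],
    [0, 0, 15, -9],
    [0, 0, 15, -9],
    [0, 0, 15, -9],
    [0, 0, 15, -8.8],
    [0, 0, 15, 0],
    [0, 0, 0, 0],
  ],
)

```text
time_s: 2.98
eef_pos: [0.5676, 0.2836, 0.1398]
orientation: [-179.9, 0.1, 66.6]
force: [0.3, -0.2, 0.6]
width: 0.0699
grip_force: 0.0
```

```bash
python3 -c "
from h import *
print(go([.568,.2848,.006],66.8),robot.observe()['joint_pos'])"
```

```text
(array([  1.583 ,   0.1352, 133.77  ]), np.float64(-0.1605305937100212)) [-20.2092  41.3635 -14.8602  93.9821  13.4861  46.6019 -64.2203]
```

Emit:
step_arm(
  moves=[
    [1, 0, 30, 0],
    [0, 0, 30, 0],
    [0, 0, 30, 0],
    [0, 0, 25, 0],
    [0, 0, 15, 0],
    [0, 0, 4, 0],
    [0, 0, 0, 0],
  ],
)

```text
time_s: 3.85
eef_pos: [0.5694, 0.2856, 0.0079]
orientation: [180.0, -0.0, 66.8]
force: [0.3, -0.2, -0.1]
width: 0.0697
grip_force: 0.0
```

Emit:
step_arm(
  moves=[
    [0, 0, 0, 0],
    [0, 0, 0, 0],
    [0, 0, 0, 0],
    [0, 0, 0, 0],
    [0, 0, 0, 0],
    [0, 0, 0, 0],
    [0, 0, 0, 0],
    [0, 0, 0, 0],
  ],
  fingers=25,
  grip_force=40,
)

```text
time_s: 4.85
eef_pos: [0.5696, 0.2856, 0.0085]
orientation: [179.9, -0.1, 66.8]
force: [-1.6, -0.2, 5.9]
width: 0.0351
grip_force: 39.6
```

Emit:
step_arm(
  moves=[
    [0, 0, -20, 0],
    [0, 0, -50, 0],
    [0, 0, -40, 0],
    [0, 0, -20, 0],
    [0, 0, 0, 0],
  ],
)

```text
time_s: 5.48
eef_pos: [0.5702, 0.2859, 0.1401]
orientation: [179.8, -0.2, 66.8]
force: [0.0, 0.2, -1.2]
width: 0.0355
grip_force: 39.4
```

```bash
python3 -c "
from h import *
print(go([.6274,.1065,.130],81.5))
im=robot.read_camera('side');cv2.imwrite('pics/x.png',im[:,:,::-1]);crop('side','s2.png',280,120,440,250,5,im)"
```

```text
(array([-142.3366,  123.3301,    9.9005]), np.float64(-14.728106569431318))
```

View pics/s2.png

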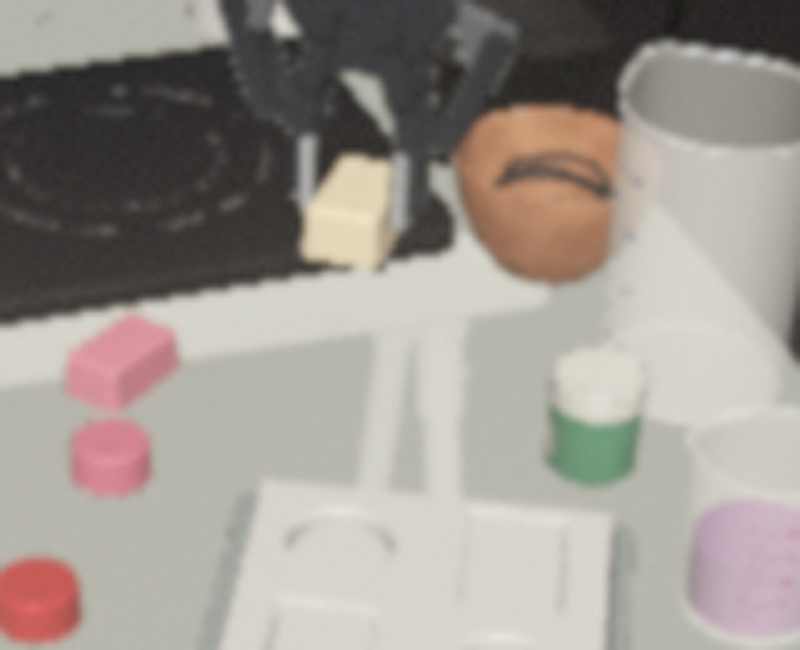

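Emit:
step_arm(
  moves=[
    [0, 0, 0, -7.4],
    [0, 0, 0, -7.3],
    [-42.2, 20.8, 0, 0],
    [-42.2, 20.8, 0, 0],
    [-42.2, 20.8, 0, 0],
    [-42.2, 20.8, 0, 0],
    [0, 0, 0, 0],
    [0, 0, 0, 0],
  ],
)

```text
time_s: 6.52
eef_pos: [0.6253, 0.1064, 0.1362]
orientation: [-179.9, -0.0, 81.5]
force: [0.7, 0.9, -0.9]
width: 0.0352
grip_force: 39.4
```

```bash
python3 -c "
from h import *
print(go([.6274,.1065,.110],81.5))
im=robot.read_camera('top');cv2.imwrite('pics/x.png',im[:,:,::-1]);crop('top','t3.png',265,175,385,285,4,im)
im=robot.read_camera('side');crop('side','s3.png',310,180,420,290,4,im)
a=cv2.imread('pics/t3.png');b=cv2.imread('pics/s3.png');b=cv2.resize(b,(320,440)) if 0 else b
h=max(a.shape[0],b.shape[0]);cv2.imwrite('pics/c3.png',cv2.resize(np.hstack([cv2.copyMakeBorder(i,0,h-i.shape[0],0,0,0) for i in(a,b)]),None,fx=.85,fy=.85))"
```

```text
(array([ 0.3617,  2.1735, 26.1908]), np.float64(-0.014042366658912897))
```

View pics/c3.png

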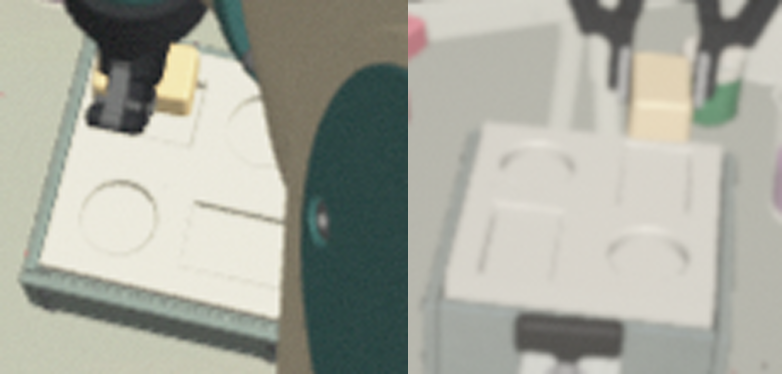

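```bash
python3 -c "
from h import *
s=robot.observe();t=s['eef_pos'][:2];a=np.radians(81.5);X=np.array([np.cos(a),np.sin(a)]);Y=np.array([np.sin(a),-np.cos(a)])
f=lambda x,y:((x-408)/3.4+310-.4,y/3.4+180-.4)
for p in((631,138),(689,139)):
  w=p2w('side',*f(*p),.128);print(w,(w-t)@X*1e3,(w-t)@Y*1e3)
print('mid top front',[(p2w('side',*f(*p),.153)-t)@X*1e3 for p in((633,102),(690,106))])
for z in(.081,.077):
  print(z,[p2w('side',*f(*p),z) for p in((624,150),(617,205),(692,158),(688,208))])
  print('discs',[p2w('side',*f(*p),z) for p in((538,169),(648,260))])
c=np.array([.5863,.0765])
print([w2p('side',[.5561,.117,z]) for z in(.081,.077)])
"
```

```text
[0.6067 0.0807] -29.678155223701562 -14.386727302398963
[0.6396 0.0799] -25.664092433938514 18.276161430173424
mid top front [np.float64(-29.83514924385338), np.float64(-28.93643132317788)]
0.081 [array([0.6105, 0.1321]), array([0.6017, 0.0782]), array([0.6514, 0.124 ]), array([0.6431, 0.0755])]
discs [array([0.5567, 0.1127]), array([0.615 , 0.0291])]
0.077 [array([0.6113, 0.1374]), array([0.6024, 0.0831]), array([0.6525, 0.1293]), array([0.6441, 0.0804])]
discs [array([0.5571, 0.1179]), array([0.6158, 0.0337])]
[array([347.436 , 228.0379]), array([347.3684, 229.5697])]
```

Emit:
step_arm(
  moves=[
    [0, 1.3, 15, 0],
    [0, 0, 15, 0],
    [0, 0, 12, 0],
    [0, 0, 2, 0],
    [0, 0, 0, 0],
    [0, 0, 0, 0],
  ],
)

```text
time_s: 7.38
eef_pos: [0.6279, 0.1059, 0.0938]
orientation: [179.9, -0.0, 81.5]
force: [0.1, -0.2, -0.6]
width: 0.0352
grip_force: 39.4
```

Emit:
step_arm(
  moves=[
    [0, 0, 1, 0],
    [0, 0, 1, 0],
    [0, 0, 1, 0],
    [0, 0, 1, 0],
    [0, 0, 1, 0],
    [0, 0, 0, 0],
  ],
)

```text
time_s: 8.12
eef_pos: [0.6277, 0.1059, 0.0885]
orientation: [180.0, -0.0, 81.5]
force: [-0.4, 0.1, 0.6]
width: 0.0354
grip_force: 39.4
```

Emit:
step_arm(
  moves=[
    [0, 0, 1, 0],
    [0, 0, 1, 0],
    [0, 0, 1, 0],
    [0, 0, 0, 0],
  ],
)

```text
time_s: 8.62
eef_pos: [0.6277, 0.1061, 0.0853]
orientation: [180.0, -0.0, 81.5]
force: [1.2, 1.4, -0.5]
width: 0.0353
grip_force: 39.2
```

Emit:
step_arm(
  moves=[
    [0, -0.7, 0.5, 0],
    [0, 0, 1, 0],
    [0, 0, 1, 0],
    [0, 0, 0, 0],
  ],
)

```text
time_s: 9.12
eef_pos: [0.6275, 0.1061, 0.0831]
orientation: [179.9, -0.0, 81.5]
force: [2.8, 1.9, 0.2]
width: 0.0353
grip_force: 39.1
```

Emit:
step_arm(
  moves=[
    [0, 0, 1, 0],
    [0, 0, 1, 0],
    [0, 0, 0, 0],
  ],
)

```text
time_s: 9.5
eef_pos: [0.6275, 0.106, 0.081]
orientation: [179.9, -0.0, 81.5]
force: [3.8, 2.3, 1.4]
width: 0.0354
grip_force: 38.9
```

Emit:
step_arm(
  moves=[
    [0.7, 1.3, 0, 0],
    [0, 0, 1, 0],
    [0, 0, 1, 0],
    [0, 0, 0, 0],
  ],
)

```text
time_s: 10.0
eef_pos: [0.6277, 0.1062, 0.0791]
orientation: [-180.0, 0.0, 81.5]
force: [2.3, 0.1, 5.2]
width: 0.0351
grip_force: 41.8
```

Emit:
step_arm(
  moves=[
    [0, 0, 1, 0],
    [0, 0, 1, 0],
    [0, 0, 1, 0],
    [0, 0, 0, 0],
  ],
)

```text
time_s: 10.5
eef_pos: [0.6277, 0.1062, 0.0764]
orientation: [-180.0, 0.0, 81.5]
force: [0.1, -0.0, 6.5]
width: 0.0352
grip_force: 42.4
```

Emit:
step_arm(
  moves=[
    [0, 0, 1, 0],
    [0, 0, 0, 0],
  ],
)

```text
time_s: 10.75
eef_pos: [0.6276, 0.1062, 0.0753]
orientation: [-180.0, 0.0, 81.5]
force: [0.1, 2.1, 5.7]
width: 0.0352
grip_force: 42.6
```

Emit:
step_arm(
  moves=[
    [0, 0, 1, 0],
    [0, 0, 0, 0],
  ],
)

```text
time_s: 11.0
eef_pos: [0.6276, 0.1062, 0.0743]
orientation: [-180.0, 0.0, 81.5]
force: [0.2, 0.2, 5.6]
width: 0.0357
grip_force: 42.3
```

Emit:
step_arm(
  moves=[
    [0, 0, 0, 0],
    [0, 0, 0, 0],
    [0, 0, 0, 0],
    [0, 0, 0, 0],
    [0, 0, -20, 0],
    [0, 0, -40, 0],
    [0, 0, -40, 0],
    [0, 0, 0, 0],
  ],
  fingers=50,
)

```text
time_s: 12.0
eef_pos: [0.631, 0.1074, 0.179]
orientation: [179.5, -0.2, 81.5]
force: [0.3, 0.0, -0.3]
width: 0.0497
grip_force: 0.0
```

```bash
python3 -c "
from h import *
im=robot.read_camera('side');cv2.imwrite('pics/x.png',im[:,:,::-1]);crop('side','s4.png',310,190,420,290,6,im)
print(go([.455,.3625,.1],57))"
```

```text
(array([ 226.9172, -210.7745,   76.1904]), np.float64(24.483988272305723))
```

View pics/s4.png

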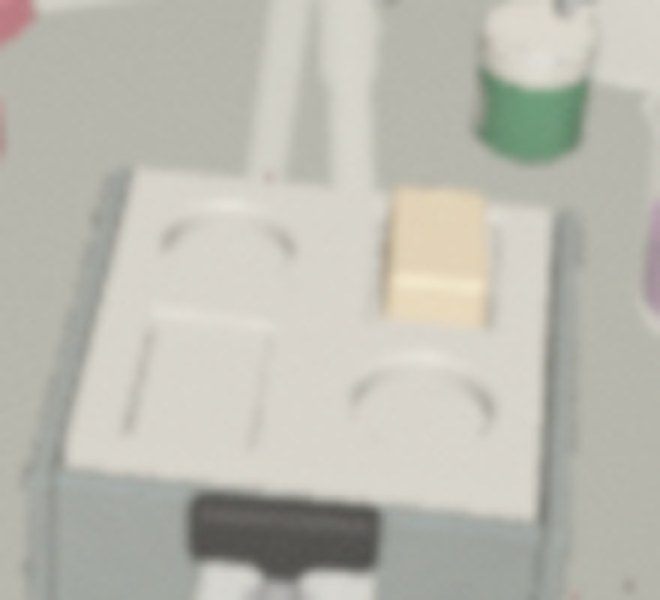

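Emit:
step_arm(
  moves=[
    [0, 0, 0, 8.2],
    [0, 0, 0, 8.2],
    [19.7, -47.8, 0, 8.1],
    [19.7, -47.8, 0, 0],
    [19.7, -47.8, 0, 0],
    [19.7, -47.8, 0, 0],
    [19.7, -47.8, 0, 0],
    [19.7, -47.8, 0, 0],
  ],
  fingers=70,
)

```text
time_s: 13.05
eef_pos: [0.4449, 0.358, 0.1733]
orientation: [-180.0, 0.1, 57.0]
force: [0.9, 0.3, -0.2]
width: 0.07
grip_force: 0.0
```

Emit:
step_arm(
  moves=[
    [0, 0, 30, 0],
    [0, 0, 30, 0],
    [0, 0, 30, 0],
    [0, 0, 0, 0],
  ],
)

```text
time_s: 13.55
eef_pos: [0.4445, 0.3555, 0.0815]
orientation: [-179.9, 0.3, 57.0]
force: [-0.8, -0.4, 0.7]
width: 0.0702
grip_force: 0.0
```

```bash
python3 -c "
from h import *
print(go([.455,.3625,.007],57))"
```

```text
(array([12.0041,  5.1267, 74.4337]), np.float64(0.007021527073845846))
```

Emit:
step_arm(
  moves=[
    [12, 5.1, 0, 0],
    [0, 0, 30, 0],
    [0, 0, 25, 0],
    [0, 0, 15, 0],
    [0, 0, 3.5, 0],
    [0, 0, 0, 0],
    [0, 0, 0, 0],
  ],
)

```text
time_s: 14.42
eef_pos: [0.4579, 0.365, 0.0113]
orientation: [180.0, -0.1, 57.0]
force: [0.0, -1.2, 0.7]
width: 0.0701
grip_force: 0.0
```

Emit:
step_arm(
  moves=[
    [0, 0, 0, 0],
    [0, 0, 0, 0],
    [0, 0, 0, 0],
    [0, 0, 0, 0],
    [0, 0, 0, 0],
    [0, 0, 0, 0],
    [0, 0, 0, 0],
    [0, 0, 0, 0],
  ],
  fingers=25,
  grip_force=50,
)

```text
time_s: 15.42
eef_pos: [0.4575, 0.3648, 0.0111]
orientation: [180.0, -0.1, 57.0]
force: [-0.4, -0.4, 5.2]
width: 0.0351
grip_force: 49.6
```

Emit:
step_arm(
  moves=[
    [0, 0, -20, 0],
    [0, 0, -40, 0],
    [0, 0, -40, 0],
    [0, 0, -30, 0],
    [0, 0, 0, 0],
    [0, 0, 0, 0],
  ],
)

```text
time_s: 16.18
eef_pos: [0.4569, 0.364, 0.1404]
orientation: [180.0, 0.0, 57.0]
force: [0.4, 0.8, -0.1]
width: 0.0349
grip_force: 49.7
```

```bash
python3 -c "
from h import *
d,t=go([.5456,.0457,.139],81.4);print(d,t,robot.observe()['eef_pos'])
a=np.radians(81.4);v=np.array([.5456,.0457])-robot.observe()['eef_pos'][:2]
print(v@[np.cos(a),np.sin(a)],v@[np.sin(a),-np.cos(a)])"
```

```text
[-218.6065  247.808     1.5144] -24.417053150209426 [0.4569 0.364  0.1404]
-0.30149301386332317 0.13527745212369577
```

Emit:
step_arm(
  moves=[
    [0, 0, 0, -8.2],
    [0, 0, 0, -8.1],
    [0, 0, 0, -8.1],
    [-50.2, 22.6, 0, 0],
    [-50.2, 22.6, 0, 0],
    [-50.2, 22.6, 0, 0],
    [-50.2, 22.6, 0, 0],
  ],
)

```text
time_s: 17.05
eef_pos: [0.516, 0.1504, 0.1391]
orientation: [-179.9, 0.1, 81.4]
force: [1.2, 0.5, -0.6]
width: 0.0345
grip_force: 49.7
```

Emit:
step_arm(
  moves=[
    [-50.2, 22.6, 0, 0],
    [-50.2, 22.6, 0, 0],
    [0, 0, 0, 0],
    [0, 0, 0, 0],
    [0, 0, 0, 0],
  ],
)

```text
time_s: 17.68
eef_pos: [0.5455, 0.0484, 0.1399]
orientation: [-179.9, -0.0, 81.6]
force: [0.4, 0.9, -1.1]
width: 0.0349
grip_force: 49.7
```

```bash
python3 -c "
from h import *
print(go([.5456,.0457,.100],81.4))
im=robot.read_camera('side');cv2.imwrite('pics/x.png',im[:,:,::-1]);crop('side','s5.png',310,180,410,290,5.4,im)"
```

```text
(array([-2.6617,  0.5628, 39.9395]), np.float64(0.1562208061820769))
```

View pics/s5.png

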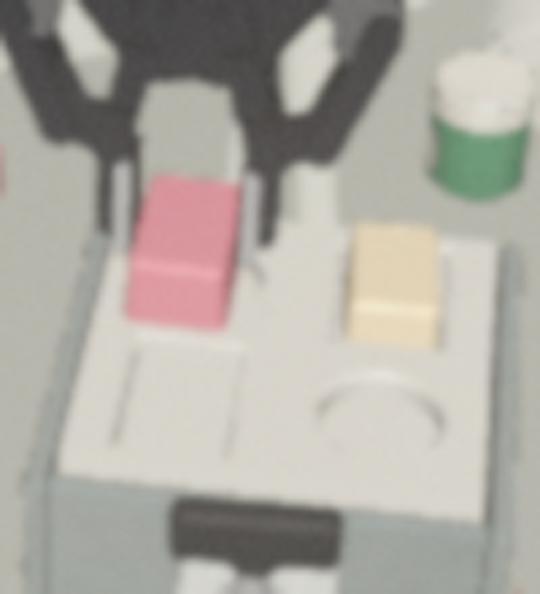

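```bash
python3 -c "
from h import *
s=robot.observe();t=s['eef_pos'][:2];a=np.radians(s['orientation'][2]);X=np.array([np.cos(a),np.sin(a)]);Y=np.array([np.sin(a),-np.cos(a)])
f=lambda x,y:(x/5.4+310-.4,y/5.4+180-.4)
for z,P in((.129,((128,320),(226,328))),(.154,((138,265),(234,274))),(.154,((155,176),(240,181)))):
  W=[p2w('side',*f(*p),z) for p in P];print(z,[((w-t)@X*1e3,(w-t)@Y*1e3) for w in W],np.degrees(np.arctan2(*(W[1]-W[0])[::-1])))
W=[p2w('side',*f(*p),.091) for p in((350,300),(438,310))];print(np.degrees(np.arctan2(*(W[1]-W[0])[::-1])))
"
```

```text
0.129 [(np.float64(-29.500352932385585), np.float64(-16.792943518725284)), (np.float64(-28.81766407174909), np.float64(16.43387056242234))] -7.257071244767302
0.154 [(np.float64(-31.038998665802154), np.float64(-13.621696229058854)), (np.float64(-31.134986885900712), np.float64(18.28711075870693))] -8.606480143080065
0.154 [(np.float64(20.328929272714493), np.float64(-14.282631336219108)), (np.float64(21.77066010077458), np.float64(15.263067781921444))] -5.640497644273556
-10.375990114546784
```

Emit:
step_arm(
  moves=[
    [-1.5, 0.6, 15, 0.1],
    [0, 0, 15, 0],
    [0, 0, 12, 0],
    [0, 0, 3, 0],
    [0, 0, 1, 0],
    [0, 0, 1, 0],
    [0, 0, 0, 0],
  ],
)

```text
time_s: 18.6
eef_pos: [0.5468, 0.0448, 0.0937]
orientation: [180.0, -0.0, 81.3]
force: [-0.3, 0.5, -0.1]
width: 0.035
grip_force: 49.7
```

Emit:
step_arm(
  moves=[
    [0, 0, 1, 0],
    [0, 0, 1, 0],
    [0, 0, 1, 0],
    [0, 0, 1, 0],
    [0, 0, 1, 0],
    [0, 0, 0, 0],
  ],
)

```text
time_s: 19.35
eef_pos: [0.5465, 0.0448, 0.0882]
orientation: [-180.0, 0.0, 81.3]
force: [-0.3, -0.7, -1.1]
width: 0.0349
grip_force: 49.7
```

Emit:
step_arm(
  moves=[
    [0, 0, 1, 0],
    [0, 0, 1, 0],
    [0, 0, 0, 0],
  ],
)

```text
time_s: 19.73
eef_pos: [0.5465, 0.0448, 0.0862]
orientation: [-180.0, 0.0, 81.3]
force: [-0.5, -1.0, -0.2]
width: 0.0348
grip_force: 49.7
```

Emit:
step_arm(
  moves=[
    [0, 0, 1, 0],
    [0, 0, 1, 0],
    [0, 0, 0, 0],
  ],
)

```text
time_s: 20.1
eef_pos: [0.5466, 0.0449, 0.0849]
orientation: [180.0, 0.0, 81.3]
force: [-1.7, 0.6, 4.5]
width: 0.0342
grip_force: 50.3
```

Emit:
step_arm(
  moves=[
    [0, -0.8, 0, 0],
    [1, 0, 0, 0],
    [1, 0, 0, 0],
    [0, 0, 0, 0],
  ],
)

```text
time_s: 20.6
eef_pos: [0.5465, 0.0456, 0.0847]
orientation: [179.9, 0.1, 81.2]
force: [-0.1, -3.0, 5.8]
width: 0.035
grip_force: 50.3
```

Emit:
step_arm(
  moves=[
    [0, 0, 1, 0],
    [0, 0, 1, 0],
    [0, 0, 0, 0],
  ],
)

```text
time_s: 20.98
eef_pos: [0.5463, 0.0459, 0.0826]
orientation: [180.0, 0.1, 81.3]
force: [-0.3, -2.5, 5.1]
width: 0.0347
grip_force: 50.0
```

Emit:
step_arm(
  moves=[
    [0, 0, 1, 0],
    [0, 0, 1, 0],
    [0, 0, 0, 0],
  ],
)

```text
time_s: 21.35
eef_pos: [0.5463, 0.046, 0.0807]
orientation: [180.0, 0.1, 81.3]
force: [-0.4, -3.1, 6.2]
width: 0.0347
grip_force: 50.0
```

Emit:
step_arm(
  moves=[
    [-1, 0, 0, 0],
    [-0.5, 0, 0, 0],
    [0, 0, 1, 0],
    [0, 0, 1, 0],
    [0, 0, 0, 0],
  ],
)

```text
time_s: 21.98
eef_pos: [0.5462, 0.0458, 0.0788]
orientation: [179.9, -0.0, 81.3]
force: [-0.7, 0.8, 5.5]
width: 0.0347
grip_force: 50.1
```

```bash
cat > chk.py <<'E'
from h import *
def chk(im,u,v,pts,xy,yaw,zs,tol=22,n='side'):
    m=seg(im,u,v,tol);ys,xs=np.nonzero(m);print('mask bbox x',xs.min(),xs.max(),'y',ys.min(),ys.max(),m.sum())
    for z in zs:
        p=pts.copy();p[:,2]+=z;q=proj(n,p,*xy,np.radians(yaw));print(z,q.min(0),q.max(0))
E
python3 - <<'E'
from chk import *
im=robot.read_camera('side');cv2.imwrite('pics/y.png',im[:,:,::-1])
u,v=w2p('side',[.546,.046,.095]).astype(int);print(u,v,robot.observe()['eef_pos'])
E0=box(.036,.058,.010,.025)
chk(im,u,v,E0,(.546,.046),-8.5,(.067,.070,.074))
u,v=w2p('side',[.6275,.106,.09]).astype(int)
chk(im,u,v,E0,(.6275,.106),-8.5,(.067,.070,.074),12)
E
```

```text
343 244 [0.5463 0.0458 0.0788]
mask bbox x 332 353 y 238 267 538
0.067 [332.5082 235.7724] [354.6488 262.6405]
0.07 [332.5298 234.5839] [354.718  261.4555]
0.074 [332.5588 232.9912] [354.8107 259.8671]
mask bbox x 0 488 y 0 479 90179
0.067 [372.6948 217.987 ] [392.2993 242.5932]
0.07 [372.8014 216.8231] [392.4429 241.429 ]
0.074 [372.9443 215.2639] [392.6352 239.8688]
```

Run:
```python
from h import *
im=cv2.imread('pics/y.png')[:,:,::-1];crop('side','s6.png',310,200,410,290,7.5,im)
```

```text
(no output)
```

View pics/s6.png

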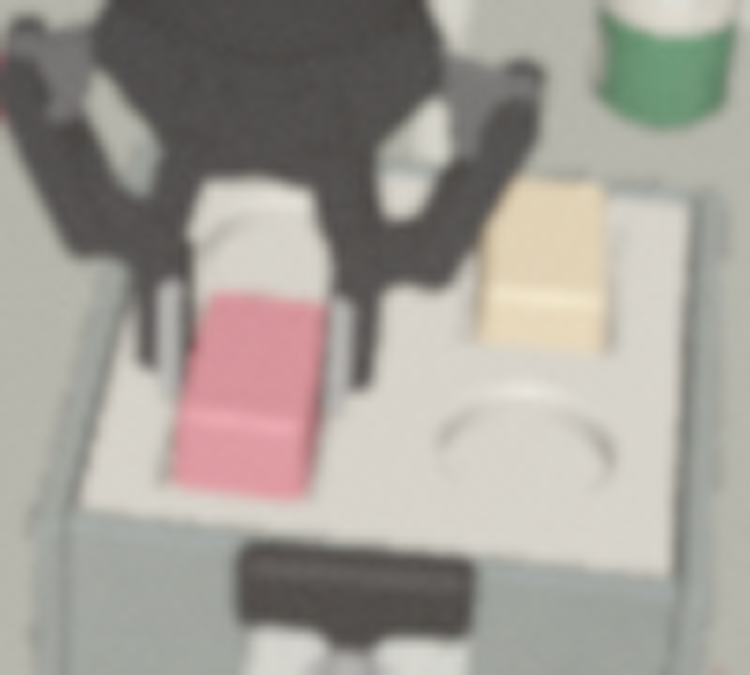

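Emit:
step_arm(
  moves=[
    [0, 0, 0, 0],
    [0, 0, 0, 0],
    [0, 0, 0, 0],
    [0, 0, -3, 0],
    [0, 0, -3, 0],
    [0, 0, 0, 0],
  ],
  fingers=44,
)

```text
time_s: 22.78
eef_pos: [0.5461, 0.0455, 0.0847]
orientation: [180.0, -0.0, 81.3]
force: [0.7, 0.2, -0.5]
width: 0.044
grip_force: 0.0
```

Run:
```python
from chk import *
im=robot.read_camera('side');cv2.imwrite('pics/y2.png',im[:,:,::-1])
a=cv2.imread('pics/y.png')[:,:,::-1]
for i in(a,im):
    m=seg(i,343,248,22);ys,xs=np.nonzero(m);print(xs.min(),xs.max(),ys.min(),ys.max(),m.sum())
    # brightness profile along the front face at mid column, to find top-front edge
    c=(xs.min()+xs.max())//2-2;print(i[234:274,c].astype(int).sum(1))
    print([ (y,xs[ys==y].min(),xs[ys==y].max()) for y in range(ys.min(),ys.max()+1,4)])
i=im;h=cv2.cvtColor(np.ascontiguousarray(i),cv2.COLOR_RGB2LAB).astype(int);print('yellow col 381',h[218:252,381,2],i[218:252,381].astype(int).sum(1))
```

```text
332 353 238 267 538
[625 628 625 623 599 548 522 517 517 516 517 519 519 517 519 520 523 518
 518 520 541 574 574 552 540 544 542 541 540 542 547 572 605 624 624 588
 522 497 492 474]
[(238, np.int64(339), np.int64(343)), (242, np.int64(336), np.int64(353)), (246, np.int64(335), np.int64(353)), (250, np.int64(334), np.int64(353)), (254, np.int64(333), np.int64(352)), (258, np.int64(333), np.int64(352)), (262, np.int64(332), np.int64(351)), (266, np.int64(339), np.int64(350))]
332 354 241 267 495
[625 628 627 626 624 621 597 544 504 493 491 488 492 490 493 492 491 492
 498 521 571 590 569 560 560 561 558 560 561 557 562 579 607 624 624 592
 528 489 462 413]
[(241, np.int64(337), np.int64(347)), (245, np.int64(336), np.int64(353)), (249, np.int64(335), np.int64(353)), (253, np.int64(333), np.int64(353)), (257, np.int64(333), np.int64(352)), (261, np.int64(332), np.int64(352)), (265, np.int64(334), np.int64(351))]
yellow col 381 [132 132 133 133 133 137 142 144 144 144 144 144 144 144 144 143 144 143
 144 143 144 143 143 144 144 144 143 142 138 134 132 133 133 133] [436 483 508 522 519 536 582 610 617 616 615 618 615 617 618 618 618 618
 619 624 644 669 664 644 634 636 637 636 632 633 629 634 643 667]
```

Emit:
step_arm(
  moves=[
    [0, 0, 0, 0],
    [0, 0, 0, 0],
    [0, 0, 0, 0],
    [0, 0, 0, 0],
    [1.5, 0, 0, 0],
    [1.5, 0, 0, 0],
    [0, 0, 0, 0],
  ],
  fingers=25,
  grip_force=20,
)

```text
time_s: 23.7
eef_pos: [0.5464, 0.0486, 0.0842]
orientation: [180.0, -0.0, 81.3]
force: [-0.6, -1.1, 1.0]
width: 0.0351
grip_force: 20.5
```

Emit:
step_arm(
  moves=[
    [0, 0, 0, 0],
    [0, 0, 0, 0],
    [0, 0, 0, 0],
    [0, 0, 0, 0],
  ],
  fingers=44,
)

```text
time_s: 24.2
eef_pos: [0.5463, 0.0485, 0.0843]
orientation: [-180.0, -0.0, 81.3]
force: [0.0, -0.1, 0.1]
width: 0.044
grip_force: 0.0
```

```bash
cat > pk.py <<'E'
from chk import *
im=robot.read_camera('side');cv2.imwrite('pics/y3.png',im[:,:,::-1])
for i in(im,):
    m=seg(i,343,250,22);ys,xs=np.nonzero(m);print(xs.min(),xs.max(),ys.min(),ys.max(),m.sum())
    c=(xs.min()+xs.max())//2-2;print(i[234:274,c].astype(int).sum(1))
E
python3 pk.py
```

```text
333 354 241 267 485
[627 628 626 624 622 624 623 601 551 525 524 522 523 526 523 522 524 522
 523 524 527 525 526 531 555 573 563 548 542 538 540 554 589 619 623 589
 527 485 460 415]
```

Emit:
step_arm(
  moves=[
    [0, 0, -20, 0],
    [0, 0, -40, 0],
    [0, 0, -20, 0],
    [42.7, -25.5, 0, 0],
    [42.7, -25.5, 0, 0],
    [42.7, -25.5, 0, 0],
    [42.7, -25.5, 0, 0],
    [42.7, -25.5, 0, 0],
  ],
)

```text
time_s: 25.25
eef_pos: [0.4519, 0.2802, 0.1644]
orientation: [180.0, -0.0, 81.3]
force: [1.3, -0.3, -0.6]
width: 0.044
grip_force: 0.0
```

Emit:
step_arm(
  moves=[
    [0, 0, 30, 0],
    [0, 0, 30, 0],
    [0, 0, 20, 0],
    [0, 0, 0, 0],
  ],
  fingers=75,
)

```text
time_s: 25.75
eef_pos: [0.4516, 0.2782, 0.0831]
orientation: [-179.9, 0.1, 81.3]
force: [0.4, -0.1, -0.2]
width: 0.0746
grip_force: 0.0
```

```bash
python3 -c "
from h import *
print(go([.452,.279,.004],81.3))
im=robot.read_camera('side');crop('side','s7.png',310,200,410,290,7.5,im)"
```

```text
(array([ 1.0251,  0.4606, 79.1324]), np.float64(0.011226847153665176))
```

View pics/s7.png

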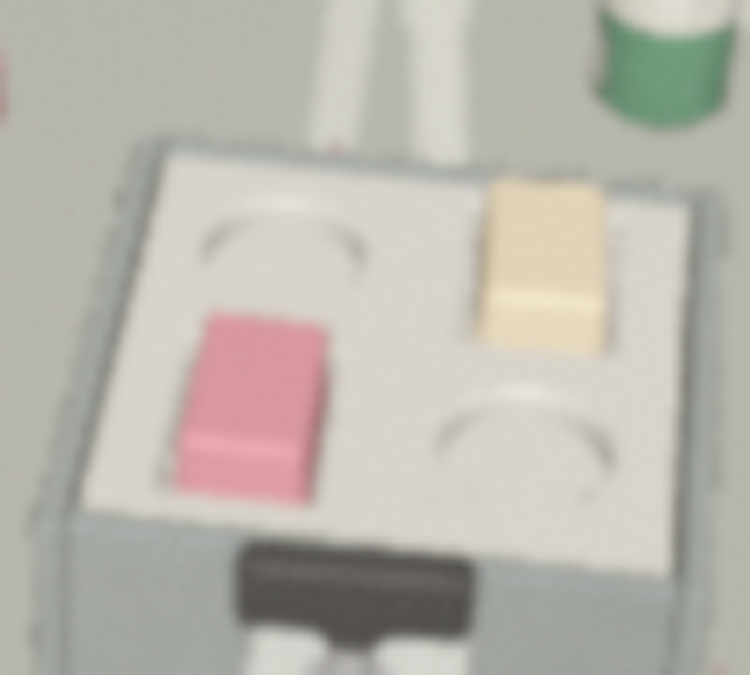

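```bash
python3 -c "
from h import *
for z in(.081,.077,.073,.069): print(z,w2p('side',[.6706,.1384,z]),w2p('side',[.5243,.1602,z]))"
```

```text
0.081 [401.3924 221.9625] [331.7922 215.776 ]
0.077 [401.1797 223.4834] [331.7687 217.285 ]
0.073 [400.9681 224.9961] [331.7453 218.7861]
0.069 [400.7577 226.5007] [331.7221 220.2791]
```

Emit:
step_arm(
  moves=[
    [1, 0.5, 30, 0],
    [0, 0, 25, 0],
    [0, 0, 15, 0],
    [0, 0, 7, 0],
    [0, 0, 0, 0],
    [0, 0, 0, 0],
  ],
)

```text
time_s: 26.55
eef_pos: [0.4538, 0.28, 0.0081]
orientation: [179.9, -0.1, 81.3]
force: [0.0, 0.4, 0.4]
width: 0.075
grip_force: 0.0
```

Emit:
step_arm(
  moves=[
    [-1, -1, 1.5, 0],
    [0, 0, 0, 0],
    [0, 0, 0, 0],
  ],
)

```text
time_s: 26.92
eef_pos: [0.4522, 0.2789, 0.006]
orientation: [180.0, -0.0, 81.3]
force: [0.3, 0.2, 0.4]
width: 0.075
grip_force: 0.0
```

Emit:
step_arm(
  moves=[
    [0, 0, 0, 0],
    [0, 0, 0, 0],
    [0, 0, 0, 0],
    [0, 0, 0, 0],
    [0, 0, 0, 0],
    [0, 0, 0, 0],
    [0, 0, 0, 0],
    [0, 0, 0, 0],
  ],
  fingers=30,
  grip_force=40,
)

```text
time_s: 27.92
eef_pos: [0.4522, 0.2789, 0.0061]
orientation: [180.0, -0.0, 81.3]
force: [-0.5, -1.3, 5.3]
width: 0.0392
grip_force: 40.0
```

Emit:
step_arm(
  moves=[
    [0, 0, -20, 0],
    [0, 0, -40, 0],
    [0, 0, -40, 0],
    [0, 0, -20, 0],
    [0, 0, 0, 0],
    [0, 0, 0, 0],
  ],
)

```text
time_s: 28.68
eef_pos: [0.4516, 0.2783, 0.1248]
orientation: [-179.9, 0.1, 81.3]
force: [-0.1, 0.3, -1.3]
width: 0.0393
grip_force: 40.4
```

```bash
python3 -c "
from h import *
print(go([.5565,.117,.110],81.3))
im=robot.read_camera('side');s=robot.observe();t=s['eef_pos'];b=t[2]-.0065
u,v=w2p('side',[t[0],t[1]-.02,b+.012]).astype(int);m=seg(im,u,v,25);ys,xs=np.nonzero(m);print(u,v,xs.min(),xs.max(),ys.min(),ys.max(),m.sum())
P=DISC.copy();P[:,2]+=b;q=proj('side',P,t[0],t[1],0);print(q.min(0),q.max(0))"
```

```text
(array([-143.4735,  128.1397,   14.8549]), np.float64(-0.01850441564788241))
299 172 290 308 159 177 294
[290.4036 160.2542] [308.6202 177.2732]
```

Emit:
step_arm(
  moves=[
    [-35.9, 32, 0, 0],
    [-35.9, 32, 0, 0],
    [-35.9, 32, 0, 0],
    [-35.9, 32, 0, 0],
    [0, 0, 0, 0],
    [0, 0, 0, 0],
    [0, 0, 0, 0],
  ],
)

```text
time_s: 29.6
eef_pos: [0.5558, 0.1192, 0.1253]
orientation: [-179.9, -0.0, 81.4]
force: [-0.5, 0.9, -0.3]
width: 0.0395
grip_force: 40.5
```

```bash
python3 -c "
from h import *
print(go([.5565,.1172,.085],81.4))
im=robot.read_camera('side');s=robot.observe();t=s['eef_pos'];b=t[2]-.0065
u,v=w2p('side',[t[0],t[1]-.02,b+.012]).astype(int);m=seg(im,u,v,25);ys,xs=np.nonzero(m);print(u,v,xs.min(),xs.max(),ys.min(),ys.max(),m.sum())
P=DISC.copy();P[:,2]+=b;q=proj('side',P,t[0],t[1],0);print(q.min(0),q.max(0))"
```

```text
(array([-1.8744,  1.0131, 40.3394]), np.float64(0.04001843595321475))
348 213 338 358 199 218 349
[337.8621 198.1001] [358.7058 218.4328]
```

Emit:
step_arm(
  moves=[
    [-1.9, 1, 10, 0],
    [0, 0, 15, 0],
    [0, 0, 13, 0],
    [0, 0, 3, 0],
    [0, 0, 1, 0],
    [0, 0, 0, 0],
    [0, 0, 0, 0],
  ],
)

```text
time_s: 30.52
eef_pos: [0.5579, 0.1155, 0.0842]
orientation: [180.0, -0.0, 81.3]
force: [-0.7, 0.0, -0.8]
width: 0.0391
grip_force: 40.5
```

Emit:
step_arm(
  moves=[
    [0, 0, 1, 0],
    [0, 0, 1, 0],
    [0, 0, 1, 0],
    [0, 0, 0, 0],
  ],
)

```text
time_s: 31.02
eef_pos: [0.5575, 0.1155, 0.0807]
orientation: [-180.0, 0.0, 81.3]
force: [0.5, -0.0, -0.6]
width: 0.0391
grip_force: 40.5
```

Emit:
step_arm(
  moves=[
    [0, 0, 1, 0],
    [0, 0, 1, 0],
    [0, 0, 0, 0],
  ],
)

```text
time_s: 31.4
eef_pos: [0.5575, 0.1154, 0.0787]
orientation: [-180.0, 0.0, 81.3]
force: [0.0, -0.4, -0.5]
width: 0.039
grip_force: 40.5
```

Emit:
step_arm(
  moves=[
    [1.7, -0.7, 1, 0],
    [0, 0, 1, 0],
    [0, 0, 0, 0],
  ],
)

```text
time_s: 31.78
eef_pos: [0.5571, 0.1173, 0.0767]
orientation: [-180.0, 0.0, 81.3]
force: [0.8, 0.2, -1.3]
width: 0.0391
grip_force: 40.5
```

Emit:
step_arm(
  moves=[
    [0, 0, 1, 0],
    [0, 0, 1, 0],
    [0, 0, 0, 0],
  ],
)

```text
time_s: 32.15
eef_pos: [0.5571, 0.1172, 0.0747]
orientation: [-180.0, 0.0, 81.3]
force: [0.7, 1.0, -0.4]
width: 0.039
grip_force: 40.5
```

Emit:
step_arm(
  moves=[
    [0, 0, 1, 0],
    [0, 0, 1, 0],
    [0, 0, 0, 0],
  ],
)

```text
time_s: 32.52
eef_pos: [0.5571, 0.1172, 0.0727]
orientation: [-180.0, 0.0, 81.3]
force: [0.8, -0.0, -0.4]
width: 0.0395
grip_force: 40.5
```

Disc bottom at about 66 mm, in the pocket mouth; continue.

Emit:
step_arm(
  moves=[
    [0, 0, 1, 0],
    [0, 0, 1, 0],
    [0, 0, 0, 0],
  ],
)

```text
time_s: 32.9
eef_pos: [0.5571, 0.1172, 0.0707]
orientation: [-180.0, 0.0, 81.3]
force: [1.5, -0.0, 0.3]
width: 0.0396
grip_force: 40.5
```

Emit:
step_arm(
  moves=[
    [0, 0, 1, 0],
    [0, 0, 0.5, 0],
    [0, 0, 0, 0],
  ],
)

```text
time_s: 33.28
eef_pos: [0.5571, 0.1172, 0.0693]
orientation: [-180.0, 0.0, 81.3]
force: [-0.3, 0.6, -0.0]
width: 0.0393
grip_force: 40.5
```

Emit:
step_arm(
  moves=[
    [0, 0, 0, 0],
    [0, 0, 0, 0],
    [0, 0, 0, 0],
    [0, 0, 0, 0],
    [0, 0, -20, 0],
    [0, 0, -40, 0],
    [0, 0, -40, 0],
    [0, 0, 0, 0],
  ],
  fingers=52,
)

```text
time_s: 34.28
eef_pos: [0.5593, 0.1181, 0.1724]
orientation: [179.7, -0.1, 81.3]
force: [0.0, -0.3, -0.7]
width: 0.0518
grip_force: 0.0
```

Emit:
step_arm(
  moves=[
    [0, 0, 0, 10],
    [0, 0, 0, 10],
    [0, 0, 0, 10],
    [0, 0, 0, 10],
    [0, 0, 0, 10],
    [0, 0, 0, 10],
    [0, 0, 0, 10],
    [0, 0, 0, 10],
  ],
)

```text
time_s: 35.28
eef_pos: [0.5564, 0.1169, 0.1682]
orientation: [180.0, 0.1, 1.0]
force: [-0.7, -0.4, -0.2]
width: 0.0521
grip_force: 0.0
```

```bash
python3 -c "
from h import *
print(go([.5665,-.0525,.160],-8.5),robot.observe()['joint_pos'])
im=robot.read_camera('side');cv2.imwrite('pics/z.png',im[:,:,::-1])
crop('side','s8.png',310,200,410,290,7.5,im)
for n,p in dict(ba=(.6275,.106),bb=(.5463,.0475),da=(.5571,.1172)).items(): print(n,[w2p('side',[*p,z]) for z in(.085,.081)])"
```

```text
(array([  7.2789, 169.5816,   8.3265]), np.float64(9.45800990109096)) [ -13.643    33.8271   -1.6377  103.8188    1.3839   42.4855 -105.0679]
ba [array([382.6906, 229.8207]), array([382.5236, 231.367 ])]
bb [array([343.9202, 248.1921]), array([343.8584, 249.7677])]
da [array([347.9848, 226.4397]), array([347.9155, 227.98  ])]
```

View pics/s8.png

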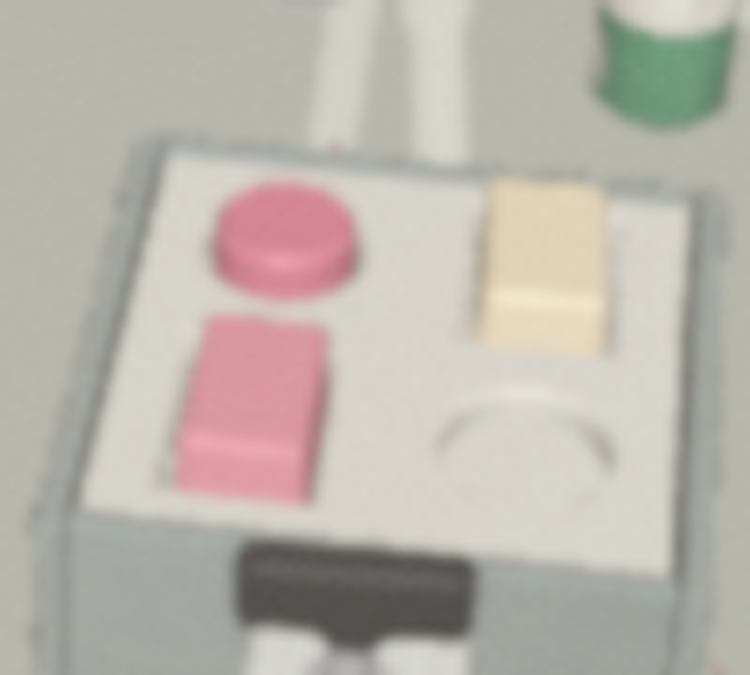

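Emit:
step_arm(
  moves=[
    [0, 0, 0, 9.5],
    [1.5, 42.4, 0, 0],
    [1.5, 42.4, 0, 0],
    [1.5, 42.4, 0, 0],
    [1.5, 42.4, 0, 0],
    [0, 0, 0, 0],
    [0, 0, 0, 0],
  ],
)

```text
time_s: 36.2
eef_pos: [0.5386, -0.0509, 0.1688]
orientation: [-180.0, 0.1, -8.1]
force: [-0.5, 0.3, -0.4]
width: 0.0521
grip_force: 0.0
```

```bash
python3 -c "
from h import *
print(go([.5665,-.0525,.092],-7),robot.observe()['torque'])"
```

```text
(array([27.9646, -2.3333, 76.7335]), np.float64(-1.1282096766933734)) [-0.011  -0.016   0.0025]
```

Emit:
step_arm(
  moves=[
    [28, -2.3, 0, -1.1],
    [0, 0, 25, 0],
    [0, 0, 25, 0],
    [0, 0, 20, 0],
    [0, 0, 6, 0],
    [0, 0, 0, 0],
    [0, 0, 0, 0],
  ],
)

```text
time_s: 37.08
eef_pos: [0.5676, -0.0528, 0.0941]
orientation: [-180.0, -0.1, -7.1]
force: [-0.2, -0.2, 0.6]
width: 0.0521
grip_force: 0.0
```

Emit:
step_arm(
  moves=[
    [0, 0, 0, 0],
    [0, 0, 0, 0],
    [0, 0, 0, 0],
    [0, 0, 0, 0],
    [0, 0, 0, 0],
    [0, 0, 0, 0],
    [0, 0, 0, 0],
    [0, 0, 0, 0],
  ],
  fingers=5,
  grip_force=60,
)

```text
time_s: 38.08
eef_pos: [0.5674, -0.0517, 0.094]
orientation: [-179.9, -0.1, -7.0]
force: [-1.7, 3.4, 6.7]
width: 0.0103
grip_force: 59.5
```

```bash
python3 -c "
from h import *
s=robot.observe();print(s['orientation'],s['torque'],s['force'],s['width'],s['eef_pos'])"
```

```text
[-179.9116   -0.0544   -7.0201] [0.7705 0.1973 0.1967] [-1.7291  3.4188  6.6833] 0.010278325498538545 [ 0.5674 -0.0517  0.094 ]
```

Emit:
step_arm(
  moves=[
    [0, 0, 0, 1],
    [0, 0, 0, 0],
  ],
)

```text
time_s: 38.33
eef_pos: [0.5674, -0.0518, 0.094]
orientation: [-179.9, -0.1, -8.0]
force: [-1.1, 3.9, 5.4]
width: 0.0101
grip_force: 59.6
```

```bash
cat > st.py <<'E'
from h import *
s=robot.observe();print(s['time_s'],s['orientation'],s['torque'],s['force'],s['eef_pos'])
E
python3 st.py
```

```text
38.325 [-179.915    -0.0521   -8.042 ] [0.7537 0.187  0.0926] [-1.1485  3.8794  5.3721] [ 0.5674 -0.0518  0.094 ]
```

Emit:
step_arm(
  moves=[
    [0, 0, 0, 1],
    [0, 0, 0, 0],
  ],
)

```text
time_s: 38.58
eef_pos: [0.5674, -0.0518, 0.094]
orientation: [-179.9, -0.0, -9.0]
force: [-0.7, 2.6, 6.2]
width: 0.0103
grip_force: 59.6
```

```bash
python3 st.py
```

```text
38.575 [-179.9163   -0.05     -9.0474] [0.6971 0.1739 0.1641] [-0.7223  2.6028  6.172 ] [ 0.5674 -0.0518  0.094 ]
```

Emit:
step_arm(
  moves=[
    [0, 0, 0, 1.5],
    [0, 0, 0, 0],
  ],
)

```text
time_s: 38.83
eef_pos: [0.5674, -0.0518, 0.094]
orientation: [-179.9, -0.0, -10.4]
force: [-0.9, 3.2, 6.8]
width: 0.0104
grip_force: 60.1
```

```bash
python3 st.py
```

```text
38.825 [-179.9355   -0.05    -10.4459] [0.6831 0.1591 0.5369] [-0.873   3.2307  6.791 ] [ 0.5674 -0.0518  0.094 ]
```

Emit:
step_arm(
  moves=[
    [0, 0, 0, 1.5],
    [0, 0, 0, 0],
  ],
)

```text
time_s: 39.08
eef_pos: [0.5674, -0.0519, 0.0941]
orientation: [-180.0, -0.1, -11.8]
force: [-1.0, 2.7, 6.7]
width: 0.011
grip_force: 65.3
```

```bash
python3 st.py
```

```text
39.075 [-179.9593   -0.0523  -11.8159] [0.5495 0.182  1.0776] [-0.9677  2.7207  6.679 ] [ 0.5674 -0.0519  0.0941]
```

Emit:
step_arm(
  moves=[
    [0, 0, 0, -4],
    [0, 0, 0, -4],
    [0, 0, 0, -4],
    [0, 0, 0, -4],
    [0, 0, 0, -3.3],
    [0, 0, 0, 0],
    [0, 0, 0, 0],
  ],
)

```text
time_s: 39.95
eef_pos: [0.5674, -0.0512, 0.094]
orientation: [-179.9, -0.1, 7.3]
force: [-1.0, 5.0, 5.8]
width: 0.0104
grip_force: 59.7
```

```bash
cat > nz.py <<'E'
from h import *
im=robot.read_camera('side');s=robot.observe()
# yellow bar vertical position as a nest gauge
h=cv2.cvtColor(np.ascontiguousarray(im),cv2.COLOR_RGB2LAB).astype(int)
def bb(m,x0,x1,y0,y1):
    ys,xs=np.nonzero(m[y0:y1,x0:x1]);return (xs.min()+x0,xs.max()+x0,ys.min()+y0,ys.max()+y0,ys.mean()+y0) if len(ys) else None
print(s['time_s'],s['orientation'][2],s['torque'][2],'pinkbar/disc',bb((h[...,1]>145),325,370,215,300),'yellow',bb((h[...,2]>140)&(h[...,1]<140),370,395,215,300))
E
python3 nz.py
```

```text
40.0 7.2952484744528 0.21740886294001344 pinkbar/disc (np.int64(334), np.int64(351), np.int64(228), np.int64(267), np.float64(251.15625)) yellow (np.int64(375), np.int64(390), np.int64(226), np.int64(247), np.float64(237.63636363636363))
```

Emit:
step_arm(
  moves=[
    [0, 0, 0, 0],
    [0, 0, 0, 0],
    [0, 0, 0, 0],
    [0, 0, 0, 0],
    [0, 0, 0, 0],
    [0, 0, 0, 0],
    [0, 0, 0, 0],
    [0, 0, 0, 0],
  ],
)

```text
time_s: 41.0
eef_pos: [0.5674, -0.0512, 0.094]
orientation: [-179.9, -0.1, 7.3]
force: [-1.3, 5.0, 5.8]
width: 0.0107
grip_force: 59.7
```

```bash
python3 nz.py
```

```text
41.05 7.295519368951513 0.25546195715163145 pinkbar/disc (np.int64(334), np.int64(351), np.int64(229), np.int64(269), np.float64(252.58386411889597)) yellow (np.int64(374), np.int64(389), np.int64(228), np.int64(249), np.float64(239.26277372262774))
```

Emit:
step_arm(
  moves=[
    [0, 0, 0, 0],
    [0, 0, 0, 0],
    [0, 0, 0, 0],
    [0, 0, 0, 0],
    [0, 0, 0, 0],
    [0, 0, 0, 0],
    [0, 0, 0, 0],
    [0, 0, 0, 0],
  ],
)

```text
time_s: 42.05
eef_pos: [0.5674, -0.0512, 0.094]
orientation: [-179.9, -0.1, 7.3]
force: [-1.2, 4.5, 5.9]
width: 0.0105
grip_force: 59.7
```

Emit:
step_arm(
  moves=[
    [0, 0, 0, 0],
    [0, 0, 0, 0],
    [0, 0, 0, 0],
    [0, 0, 0, 0],
    [0, 0, 0, 0],
    [0, 0, 0, 0],
    [0, 0, 0, 0],
    [0, 0, 0, 0],
  ],
)

```text
time_s: 43.05
eef_pos: [0.5674, -0.0512, 0.094]
orientation: [-179.9, -0.1, 7.3]
force: [-1.2, 4.7, 5.8]
width: 0.0106
grip_force: 59.7
```

Emit:
step_arm(
  moves=[
    [0, 0, 0, 0],
    [0, 0, 0, 0],
    [0, 0, 0, 0],
    [0, 0, 0, 0],
    [0, 0, 0, 0],
    [0, 0, 0, 0],
    [0, 0, 0, 0],
    [0, 0, 0, 0],
  ],
)

```text
time_s: 44.05
eef_pos: [0.5674, -0.0512, 0.094]
orientation: [-179.9, -0.1, 7.3]
force: [-0.7, 4.8, 5.9]
width: 0.0105
grip_force: 59.7
```

```bash
python3 nz.py
```

```text
44.1 7.294234133639646 0.19292776827128705 pinkbar/disc (np.int64(334), np.int64(351), np.int64(233), np.int64(270), np.float64(254.42142857142858)) yellow (np.int64(373), np.int64(388), np.int64(233), np.int64(254), np.float64(243.95666666666668))
```

Emit:
step_arm(
  moves=[
    [0, 0, 0, 0],
    [0, 0, 0, 0],
    [0, 0, 0, 0],
    [0, 0, 0, 0],
    [0, 0, 0, 0],
    [0, 0, 0, 0],
    [0, 0, 0, 0],
    [0, 0, 0, 0],
  ],
)

```text
time_s: 45.1
eef_pos: [0.5674, -0.0512, 0.094]
orientation: [-179.9, -0.1, 7.3]
force: [-1.1, 5.1, 5.7]
width: 0.0108
grip_force: 59.7
```

Emit:
step_arm(
  moves=[
    [0, 0, 0, 0],
    [0, 0, 0, 0],
    [0, 0, 0, 0],
    [0, 0, 0, 0],
    [0, 0, 0, 0],
    [0, 0, 0, 0],
    [0, 0, 0, 0],
    [0, 0, 0, 0],
  ],
)

```text
time_s: 46.1
eef_pos: [0.5674, -0.0512, 0.094]
orientation: [-179.9, -0.1, 7.3]
force: [-0.2, 4.4, 7.0]
width: 0.0104
grip_force: 59.7
```

Emit:
step_arm(
  moves=[
    [0, 0, 0, 0],
    [0, 0, 0, 0],
    [0, 0, 0, 0],
    [0, 0, 0, 0],
    [0, 0, 0, 0],
    [0, 0, 0, 0],
    [0, 0, 0, 0],
    [0, 0, 0, 0],
  ],
)

```text
time_s: 47.1
eef_pos: [0.5674, -0.0512, 0.094]
orientation: [-179.9, -0.1, 7.3]
force: [-0.1, 5.3, 6.1]
width: 0.0106
grip_force: 59.7
```

```bash
python3 nz.py
```

```text
47.15 7.29551287096156 0.19809517435432838 pinkbar/disc (np.int64(335), np.int64(351), np.int64(238), np.int64(270), np.float64(256.0115606936416)) yellow (np.int64(373), np.int64(388), np.int64(238), np.int64(260), np.float64(249.37699680511182))
```

Emit:
step_arm(
  moves=[
    [0, 0, 0, 0],
    [0, 0, 0, 0],
    [0, 0, 0, 0],
    [0, 0, 0, 0],
    [0, 0, 0, 0],
    [0, 0, 0, 0],
    [0, 0, 0, 0],
    [0, 0, 0, 0],
  ],
)

```text
time_s: 48.15
eef_pos: [0.5674, -0.0512, 0.094]
orientation: [-179.9, -0.1, 7.3]
force: [-1.1, 4.5, 5.9]
width: 0.0101
grip_force: 59.7
```

Emit:
step_arm(
  moves=[
    [0, 0, 0, 0],
    [0, 0, 0, 0],
    [0, 0, 0, 0],
    [0, 0, 0, 0],
    [0, 0, 0, 0],
    [0, 0, 0, 0],
    [0, 0, 0, 0],
    [0, 0, 0, 0],
  ],
)

```text
time_s: 49.15
eef_pos: [0.5674, -0.0512, 0.094]
orientation: [-179.9, -0.1, 7.3]
force: [-1.0, 5.7, 5.8]
width: 0.0105
grip_force: 59.7
```

```bash
python3 nz.py
```

```text
49.2 7.293252309154369 0.21003109909969067 pinkbar/disc (np.int64(335), np.int64(351), np.int64(238), np.int64(270), np.float64(255.98546511627907)) yellow (np.int64(373), np.int64(388), np.int64(238), np.int64(260), np.float64(249.34069400630915))
```

```bash
python3 -c "
from h import *
for z in(.021,.025,.029): 
  q=proj('side',box(.036,.058,.010+z,.025+z),.6275,.106,np.radians(-9));print(z,q.min(0),q.max(0))
  q=proj('side',cyl(.0205,.010+z,.021+z),.557,.117,0);print(q.min(0))"
```

```text
0.021 [370.9978 235.218 ] [390.2865 259.8755]
[337.4705 236.6112]
0.025 [371.1308 233.7588] [390.4667 258.4197]
[337.5094 235.1599]
0.029 [371.2646 232.2918] [390.648  256.9558]
[337.5485 233.7008]
```

Emit:
step_arm(
  moves=[
    [0, 0, 0, 4.5],
    [0, 0, 0, 4.5],
    [0, 0, 0, 4.5],
    [0, 0, 0, 4],
    [0, 0, 0, 2],
    [0, 0, 0, 0],
    [0, 0, 0, 0],
  ],
)

```text
time_s: 50.08
eef_pos: [0.5674, -0.0518, 0.0941]
orientation: [-180.0, -0.1, -12.0]
force: [-0.7, 3.7, 5.8]
width: 0.0107
grip_force: 66.3
```

```bash
python3 nz.py
```

```text
50.125 -11.990681271962819 1.1138219723059486 pinkbar/disc (np.int64(335), np.int64(348), np.int64(238), np.int64(270), np.float64(255.1850533807829)) yellow (np.int64(373), np.int64(388), np.int64(238), np.int64(260), np.float64(248.80769230769232))
```

Emit:
step_arm(
  moves=[
    [0, 0, 0, 0],
    [0, 0, 0, 0],
    [0, 0, 0, 0],
    [0, 0, 0, 0],
    [0, 0, 0, 0],
    [0, 0, -30, 0],
    [0, 0, -40, 0],
    [0, 0, -40, 0],
  ],
  fingers=50,
)

```text
time_s: 51.12
eef_pos: [0.5667, -0.0532, 0.2044]
orientation: [180.0, 0.0, -12.3]
force: [0.8, 0.8, -0.1]
width: 0.05
grip_force: 0.0
```

```bash
cat > cv.py <<'E'
from h import *
a=cv2.imread('pics/top0.png')[:,:,::-1]
def cover(im,n='top'):
    g=cv2.GaussianBlur(np.ascontiguousarray(im),(3,3),0).astype(int);L=cv2.cvtColor(g.astype(np.uint8),cv2.COLOR_RGB2LAB).astype(int)
    m=((L[...,0]>208)&(L[...,2]<131)).astype(np.uint8)
    m=cv2.morphologyEx(m,cv2.MORPH_OPEN,np.ones((7,7)));_,l,st,ce=cv2.connectedComponentsWithStats(m)
    return m,l,st,ce
for n,im in(('a',a),('now',robot.read_camera('top'))):
    im=np.ascontiguousarray(im)
    L=cv2.cvtColor(im,cv2.COLOR_RGB2LAB);print(n,L[270,430],L[310,480],L[340,390],L[215,465],im[285,458])
    m,l,st,ce=cover(im)
    for i in range(1,len(st)):
        if st[i,4]>2500:print(st[i],ce[i])
    g=im[200:380,380:560].max(2);mk=(g<45).astype(np.uint8);_,l,st,ce=cv2.connectedComponentsWithStats(mk)
    print('dark',[(st[i,4],ce[i]+[380,200]) for i in range(1,len(st)) if st[i,4]>60])
    cv2.imwrite('pics/w_%s.png'%n,im[:,:,::-1])
E
python3 cv.py
```

```text
a [237 125 132] [232 124 132] [194 125 137] [233 126 134] [37 40 39]
dark [(np.int32(126), array([385.3968, 237.7619])), (np.int32(69), array([456.3478, 285.2174]))]
now [238 125 131] [118 127 139] [202 124 137] [118 127 140] [111 103  90]
dark [(np.int32(455), array([401.3121, 210.8198])), (np.int32(93), array([384.871 , 238.6774])), (np.int32(356), array([494.8848, 350.4101]))]
```

```bash
cat > cs.py <<'E'
from h import *
C=box(.178,.178,0,.005)
def side_cover(im,g,seed=None):
    im=np.ascontiguousarray(im);L=cv2.cvtColor(im,cv2.COLOR_RGB2LAB).astype(int)
    m=((L[...,0]>218)&(L[...,2]<136)).astype(np.uint8)
    k=proj('side',C,g[0],g[1],np.radians(g[2]));W=np.zeros_like(m);x0,y0=(k.min(0)-25).astype(int);x1,y1=(k.max(0)+25).astype(int);W[max(y0,0):y1,max(x0,0):x1]=1;m*=W
    m=cv2.morphologyEx(m,cv2.MORPH_OPEN,np.ones((5,5)));_,l,st,_=cv2.connectedComponentsWithStats(m)
    i=1+st[1:,4].argmax();cs,_=cv2.findContours((l==i).astype(np.uint8),cv2.RETR_EXTERNAL,cv2.CHAIN_APPROX_NONE)
    f=np.zeros_like(m);cv2.drawContours(f,cs,-1,1,-1);return f,st[i]
if __name__=="__main__":
  for n,im in(('a',cv2.imread('pics/side0.png')[:,:,::-1]),('now',robot.read_camera('side'))):
    f,st=side_cover(im,(.494,-.213,-9.8));print(n,st,fit('side',f,C,(.494,-.213,-9.8)))
    sub=im[330:450,240:400].max(2);_,l,s2,ce=cv2.connectedComponentsWithStats((sub<60).astype(np.uint8));print('dark',[(s2[i],ce[i]+[240,330]) for i in range(1,len(s2)) if s2[i,4]>60])
    cv2.imwrite('pics/v_%s.png'%n,im[:,:,::-1])
E
python3 cs.py
```

```text
a [ 276  345   86  100 3359] (array([ 525.5483, -108.4974, -183.072 ]), np.float64(0.7452046392327423))
dark []
now [ 261  329   84   99 3452] (array([491.325 , -78.4666,  90.9072]), np.float64(0.7823681032462734))
dark []
```

```bash
python3 -c "
from h import *
im=cv2.imread('pics/v_now.png')[:,:,::-1];crop('side','s9.png',210,310,410,460,4,im)"
```

```text
(no output)
```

View pics/s9.png

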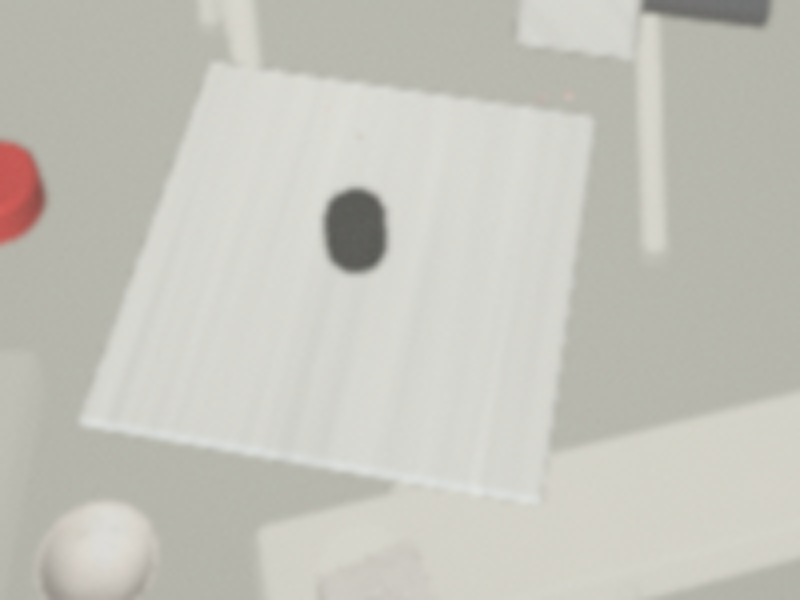

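```bash
cat > kn.py <<'E'
from h import *
K=cyl(.013,.009,.035)
def knob(im,n,z,g,thr=100):
    """fit knob cylinder raised by z; g guess xy"""
    P=K.copy();P[:,2]+=z;q=proj(n,P,g[0],g[1],0);c=q.mean(0).astype(int);r=26
    sub=im[c[1]-r:c[1]+r,c[0]-r:c[0]+r].max(2);_,l,st,ce=cv2.connectedComponentsWithStats((sub<thr).astype(np.uint8))
    best=min((i for i in range(1,len(st)) if st[i,4]>60),key=lambda i:np.hypot(*(ce[i]-r)));m=np.zeros(im.shape[:2],np.uint8);m[c[1]-r:c[1]+r,c[0]-r:c[0]+r]=l==best
    x,f=fit(n,m,P,(g[0],g[1],0));return x[:2],f,m.sum()
E
python3 - <<'E'
from kn import *
f=lambda L:[(x/4+210-.4,y/4+310-.4) for x,y in L]
print(well_fit(f([(594,118),(545,496),(82,420),(211,64)]),.089,.005,'side'))
g=f([(356,230)])[0];k0=p2w('side',*g,.022);print(k0)
im=cv2.imread('pics/v_now.png')[:,:,::-1];print(knob(im,'side',0,k0,150))
im=cv2.imread('pics/w_now.png')[:,:,::-1];print(w2p('top',[*k0,.03]))
print(go([*k0,.2],80))
E
```

```text
(array([ 0.4674, -0.1785]), np.float64(-9.585665836913767), array([2.4992, 2.1505, 1.6736, 1.8031]))
[ 0.4668 -0.1775]
(array([ 466.4859, -176.0771]), np.float64(0.2561750599520384), np.uint64(261))
[441.7481 296.5224]
(array([-74.2905, 143.1594,   6.8855]), np.float64(87.6743333386645))
```

```bash
python3 -c "
from h import *
print(go([.467,-.178,.070],-9.0))"
```

```text
(array([-75.1703, 143.7878, 136.882 ]), np.float64(-3.3256666613355037))
```

Emit:
step_arm(
  moves=[
    [-25, 48, 0, 0],
    [-25, 48, 0, 0],
    [-25, 48, 0, 0],
    [0, 0, 0, -3.3],
    [0, 0, 40, 0],
    [0, 0, 40, 0],
    [0, 0, 40, 0],
    [0, 0, 0, 0],
  ],
  fingers=70,
)

```text
time_s: 52.22
eef_pos: [0.4604, -0.177, 0.0808]
orientation: [-179.9, 0.4, -9.0]
force: [0.4, 0.2, 0.0]
width: 0.0699
grip_force: 0.0
```

Run:
```python
from kn import *
print(go([.467,-.178,.011],-9.0))
im=robot.read_camera('side');cv2.imwrite('pics/v2.png',im[:,:,::-1])
for t in(110,150):print(knob(im,'side',0,(.4668,-.177),t))
```

```text
(array([ 7.0983,  0.0375, 69.7963]), np.float64(-0.008298073037821041))
(array([ 466.8675, -174.0001]), np.float64(0.6248442367601246), np.uint64(201))
(array([ 465.2294, -176.3142]), np.float64(0.7293216238014159), np.uint64(698))
```

Emit:
step_arm(
  moves=[
    [6.8, -0.5, 10, 0],
    [0, 0, 25, 0],
    [0, 0, 20, 0],
    [0, 0, 11, 0],
    [0, 0, 2, 0],
    [0, 0, 0, 0],
    [0, 0, 0, 0],
  ],
)

```text
time_s: 53.15
eef_pos: [0.4703, -0.1787, 0.016]
orientation: [180.0, -0.1, -9.0]
force: [-0.8, 0.3, 0.5]
width: 0.0703
grip_force: 0.0
```

Emit:
step_arm(
  moves=[
    [0, 0, 0, 0],
    [0, 0, 0, 0],
    [0, 0, 0, 0],
    [0, 0, 0, 0],
    [0, 0, 0, 0],
    [0, 0, 0, 0],
    [0, 0, 0, 0],
    [0, 0, 0, 0],
  ],
  fingers=15,
  grip_force=90,
)

```text
time_s: 54.15
eef_pos: [0.4698, -0.1784, 0.0159]
orientation: [-180.0, -0.0, -9.0]
force: [-0.3, 1.2, 5.8]
width: 0.023
grip_force: 87.9
```

Emit:
step_arm(
  moves=[
    [0, 0, -5, 0],
    [0, 0, -15, 0],
    [0, 0, -25, 0],
    [0, 0, -25, 0],
    [0, 0, -25, 0],
    [0, 0, -25, 0],
    [0, 0, -25, 0],
    [0, 0, 0, 0],
  ],
)

```text
time_s: 55.15
eef_pos: [0.4709, -0.1789, 0.1624]
orientation: [180.0, -0.3, -9.0]
force: [0.4, -0.8, -3.1]
width: 0.0229
grip_force: 88.4
```

```bash
python3 -c "
from h import *
s=robot.observe();print(s['force'],s['torque'],s['width'],s['eef_pos'])
print(go([.5868,.0763,.166],-9.0))"
```

```text
[ 0.4091 -0.8354 -3.0895] [-0.0255 -0.081  -0.0273] 0.022931814034930716 [ 0.4709 -0.1789  0.1624]
(array([  74.5197, -270.184 ,   -3.4899]), np.float64(-0.015465523984232732))
```

Emit:
step_arm(
  moves=[
    [9.3, -33.8, 0, 0],
    [9.3, -33.8, 0, 0],
    [9.3, -33.8, 0, 0],
    [9.3, -33.8, 0, 0],
    [9.3, -33.8, 0, 0],
    [9.3, -33.8, 0, 0],
    [9.3, -33.8, 0, 0],
    [9.3, -33.8, 0, 0],
  ],
)

```text
time_s: 56.15
eef_pos: [0.5849, 0.0779, 0.1589]
orientation: [179.9, 0.1, -9.0]
force: [0.6, -0.9, -2.9]
width: 0.0236
grip_force: 88.6
```

Emit:
step_arm(
  moves=[
    [0, 0, 0, 0],
    [0, 0, 0, 0],
    [0, 0, 15, 0],
    [0, 0, 15, 0],
    [0, 0, 10, 0],
    [0, 0, 0, 0],
    [0, 0, 0, 0],
  ],
)

```text
time_s: 57.02
eef_pos: [0.5858, 0.0769, 0.1205]
orientation: [-180.0, -0.0, -9.0]
force: [0.6, -0.6, -2.9]
width: 0.023
grip_force: 88.8
```

Run:
```python
from h import *
s=robot.observe();print(s['force'],s['torque'],s['width'],s['eef_pos'],s['orientation'])
im=robot.read_camera('side');cv2.imwrite('pics/q.png',im[:,:,::-1])
b=s['eef_pos'][2]-.016
C=box(.178,.178,b,b+.005);t=s['eef_pos']
print(proj('side',C,t[0],t[1],np.radians(-9)))
L=cv2.cvtColor(np.ascontiguousarray(im),cv2.COLOR_RGB2LAB).astype(int)
for r in range(200,300,12):print(r,L[r,300:440:4,0])
```

```text
[ 0.5517 -0.5574 -2.9253] [-0.0176  0.0159 -0.0038] 0.022995741450510542 [0.5858 0.0769 0.1205] [-179.9906   -0.0271   -9.0174]
[[311.0416 255.6622]
 [310.9947 253.5918]
 [326.0243 201.8226]
 [326.0345 199.8782]
 [409.4956 266.1561]
 [409.8453 264.0682]
 [409.9768 209.4164]
 [410.2752 207.4504]]
200 [188 189 189 189 189 189 189 204 201 191 193 190 189 192 177 113 159 113
  98 179 189 190 187 198 219 226 213 195 216 217 216 217 216 214 196]
212 [190 189 189 189 190 189 220 219 221 222 221 222 220 223 212  94  97  93
 190 224 221 221 220 221 222 218 217 214 190 190 208 206 209 209 209]
224 [190 192 190 190 189 221 218 219 221 221 222 220 221 223 183 158  99 174
 221 222 220 221 219 222 220 219 218 208 190 190 176 185 190 195 196]
236 [190 190 190 190 221 218 220 220 221 220 220 221 220 219 216 220 217 221
 222 218 219 222 220 221 220 218 218 200 191 188 168 184 188 191 182]
248 [191 191 190 218 218 220 220 219 219 220 220 220 221 217 217 217 220 221
 222 218 221 221 220 221 219 218 221 199 190 189 190 200 212 214 211]
260 [191 190 191 190 182 158 137 218 217 187 179 177 187 188 218 217 223 229
 224 223 223 222 221 223 220 219 221 189 189 190 189 189 187 189 188]
272 [190 191 190 190 175 174 176 178 178 180 174 107 115 132 169 179 203 189
 214 216 217 217 192 218 217 128 177 190 190 190 188 184 139 138 156]
284 [184 191 191 188 172 174 176 174 175 176 175 200 198 144  90 101 114  97
 129 173 172 172 172 171 171 160 180 189 189 188 189 143 139 137 135]
296 [193 201 211 216 219 214 206 186 180 175 174 220 214 181 193 181 218 219
 175 169 172 171 171 170 168 172 189 188 189 188 165 136 136 134 135]
```

```bash
cat > cf.py <<'E'
from h import *
def cfit(im,n,b,g,save=None):
    L=cv2.cvtColor(np.ascontiguousarray(im),cv2.COLOR_RGB2LAB).astype(int)
    C=box(.178,.178,b,b+.005);q=proj(n,C,g[0],g[1],np.radians(g[2]));W=np.zeros(L.shape[:2],np.uint8)
    x0,y0=(q.min(0)-14).astype(int);x1,y1=(q.max(0)+14).astype(int);W[y0:y1,x0:x1]=1
    m=((L[...,0]>208).astype(np.uint8))*W;m=cv2.morphologyEx(m,cv2.MORPH_OPEN,np.ones((5,5)))
    _,l,st,_=cv2.connectedComponentsWithStats(m);i=1+st[1:,4].argmax();cs,_=cv2.findContours((l==i).astype(np.uint8),cv2.RETR_EXTERNAL,cv2.CHAIN_APPROX_NONE)
    f=np.zeros_like(m);cv2.fillConvexPoly(f,cv2.convexHull(np.vstack(cs)),1)
    print(st[i]);r=fit(n,f,C,g)
    return r
E
python3 - <<'E'
from cf import *
im=cv2.imread('pics/q.png')[:,:,::-1];s=robot.observe()['eef_pos']
for b in (.1045,.100,.095):print(b,cfit(im,'side',b,(s[0],s[1],-9)))
crop('side','s10.png',295,185,435,300,5.5,im)
E
```

```text
[ 311  201   98   74 5199]
0.1045 (array([579.4352,  61.4049,  79.999 ]), np.float64(0.12397298962719523))
[ 311  201   98   74 5199]
0.1 (array([580.1794,  67.7922,  -9.9914]), np.float64(0.12815805689637466))
[ 311  201   98   74 5199]
0.095 (array([581.4405,  74.8094, -10.1991]), np.float64(0.13839735031323816))
```

View pics/s10.png

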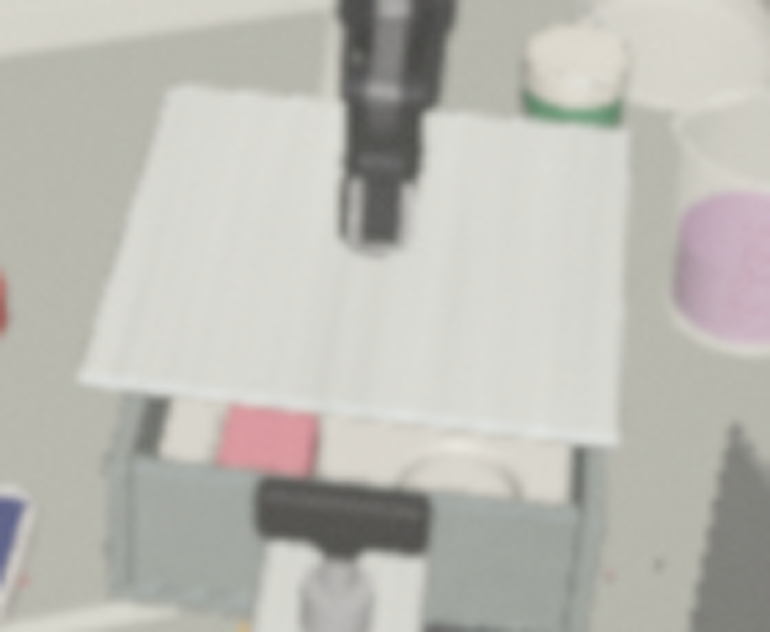

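Run:
```python
from h import *
f=lambda L:[(x/5.5+295-.4,y/5.5+185-.4) for x,y in L]
for z in(.1095,.105):print(well_fit(f([(628,125),(618,437),(82,380),(172,88)]),.089,z,'side'))
s=robot.observe();print(s['eef_pos'])
# rim outer corners at the front, from this picture
print([p2w('side',*p,.068) for p in f([(606,495),(115,460)])])
a=np.radians(-9);R=np.array([[np.cos(a),-np.sin(a)],[np.sin(a),np.cos(a)]]);print([np.array([.5868,.0763])+R@np.array(p) for p in((.085,-.085),(-.085,-.085))])
```

```text
(array([0.583 , 0.0762]), np.float64(-9.162075520580549), array([1.4481, 2.2014, 0.3265, 3.1846]))
(array([0.5837, 0.0821]), np.float64(-9.16207552058054), array([2.0656, 1.3934, 0.7967, 2.1311]))
[0.586  0.077  0.1207]
[array([ 0.6581, -0.0082]), array([0.4917, 0.0087])]
[array([ 0.6575, -0.021 ]), array([0.4895, 0.0056])]
```

Emit:
step_arm(
  moves=[
    [3.7, -0.5, 5, 0],
    [0, 0, 12, 0],
    [0, 0, 10, 0],
    [0, 0, 5, 0],
    [0, 0, 1, 0],
    [0, 0, 0, 0],
    [0, 0, 0, 0],
  ],
)

```text
time_s: 57.95
eef_pos: [0.5896, 0.0769, 0.0877]
orientation: [-180.0, -0.0, -9.0]
force: [0.0, 0.2, -3.0]
width: 0.0231
grip_force: 88.8
```

Emit:
step_arm(
  moves=[
    [0, 0, 1, 0],
    [0, 0, 1, 0],
    [0, 0, 0, 0],
  ],
)

```text
time_s: 58.32
eef_pos: [0.5892, 0.0769, 0.0852]
orientation: [180.0, 0.0, -9.0]
force: [-0.0, -0.1, -3.2]
width: 0.0225
grip_force: 88.8
```

Emit:
step_arm(
  moves=[
    [0.4, 0, 1, 0],
    [0, 0, 0, 0],
  ],
)

```text
time_s: 58.58
eef_pos: [0.5897, 0.0768, 0.0842]
orientation: [180.0, 0.0, -9.0]
force: [-0.2, -0.6, -3.2]
width: 0.023
grip_force: 88.8
```

Emit:
step_arm(
  moves=[
    [0, 0, 0.7, 0],
    [0, 0, 0, 0],
  ],
)

```text
time_s: 58.82
eef_pos: [0.5898, 0.0768, 0.084]
orientation: [-180.0, -0.0, -9.0]
force: [-0.9, 0.3, 1.9]
width: 0.023
grip_force: 89.0
```

Emit:
step_arm(
  moves=[
    [0, 0, 0.7, 0],
    [0, 0, 0, 0],
  ],
)

```text
time_s: 59.08
eef_pos: [0.5898, 0.0768, 0.084]
orientation: [-180.0, -0.0, -9.0]
force: [-1.9, 0.1, 6.8]
width: 0.0232
grip_force: 89.5
```

Contact on the rim. Release and retreat.

Emit:
step_arm(
  moves=[
    [0, 0, 0, 0],
    [0, 0, 0, 0],
    [0, 0, 0, 0],
    [0, 0, 0, 0],
    [0, 0, 0, 0],
    [0, 0, -20, 0],
    [0, 0, -40, 0],
    [0, 0, -50, 0],
  ],
  fingers=60,
)

```text
time_s: 60.08
eef_pos: [0.5888, 0.0767, 0.1932]
orientation: [180.0, 0.1, -9.0]
force: [0.5, 0.1, 0.1]
width: 0.0602
grip_force: 0.0
```

Emit:
step_arm(
  moves=[
    [0, 0, -50, 0],
    [0, 0, -30, 0],
    [0, 50, 0, 0],
    [0, 50, 0, 0],
    [0, 50, 0, 0],
    [0, 50, 0, 0],
    [0, 50, 0, 0],
    [0, 0, 0, 0],
  ],
)

```text
time_s: 61.08
eef_pos: [0.5488, -0.176, 0.273]
orientation: [179.8, 0.0, -9.5]
force: [-0.7, -0.0, 0.3]
width: 0.0603
grip_force: 0.0
```

Run:
```python
from h import *
print(robot.observe()['eef_pos'])
for n in('side','top'):
    im=np.ascontiguousarray(robot.read_camera(n));cv2.imwrite(f'pics/f_{n}.png',im[:,:,::-1])
    L=cv2.cvtColor(im,cv2.COLOR_RGB2LAB).astype(int)
    C=box(.178,.178,.068,.073);q=proj(n,C,.5868,.0763,np.radians(-9));x0,y0=(q.min(0)-8).astype(int);x1,y1=(q.max(0)+8).astype(int)
    W=np.zeros(L.shape[:2],np.uint8);W[y0:y1,x0:x1]=1;m=((L[...,0]>207)&(L[...,2]<(137 if n=='side' else 136))).astype(np.uint8)*W;m=cv2.morphologyEx(m,cv2.MORPH_OPEN,np.ones((5,5)))
    _,l,st,_=cv2.connectedComponentsWithStats(m);i=1+st[1:,4].argmax()
    cs,_=cv2.findContours((l==i).astype(np.uint8),cv2.RETR_EXTERNAL,cv2.CHAIN_APPROX_NONE);hull=cv2.convexHull(np.vstack(cs));f=np.zeros_like(m);cv2.fillConvexPoly(f,hull,1)
    print(n,q.min(0),q.max(0),st[i]);print(fit(n,f,C,(.5868,.0763,-9)))
    print(cv2.approxPolyDP(hull,4,True).reshape(-1,2).tolist(),q.round(1).tolist())
```

```text
[ 0.5488 -0.176   0.273 ]
side [311.8294 213.9376] [408.6371 281.1357] [ 313  215   96   66 3730]
(array([586.2522,  77.2027,  -9.93  ]), np.float64(0.017352324488467935))
[[327, 216], [408, 223], [406, 280], [313, 269]] [[311.9, 270.5], [311.8, 268.6], [326.4, 215.8], [326.4, 213.9], [407.6, 281.1], [407.9, 279.2], [408.4, 223.5], [408.6, 221.7]]
top [268.1709 176.9896] [373.4774 278.5639] [ 269  179  112   99 7540]
(array([587.0005,  76.3958,  80.1265]), np.float64(0.11704217237096122))
[[290, 179], [371, 196], [380, 255], [354, 277], [270, 258]] [[355.6, 278.6], [355.7, 278.1], [268.4, 258.9], [268.2, 258.4], [373.2, 195.8], [373.5, 195.0], [289.8, 177.9], [289.6, 177.0]]
```

```bash
python3 -c "
from station import robot
print(robot.sign_off())"
```

```text
the job is handed in; nothing more can be done
None
```

The job is handed in: both bars and the one disc present were seated, the nest took about 8 s to reach the bottom with the valve at about 0.3 rad, the valve was turned back against its stop, and the cover measured flat and centred on the rim to about 1 mm; the nest had also sunk an estimated 8 mm under my presses while I seated the bars, before I opened the valve.

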